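# Load the tablet crusher's two cups, unlock it and hold the lever down

## Task

Set up the tablet crusher for the next dose: with its safety catch still on, stand the wide steel cup in the crusher's round well and the narrow steel cup inside the wide one, and let go of both. Then flip the safety catch off, pull the lever all the way down by its hand grip until the press pad bears firmly on the narrow cup to bed the cups together, and finish while still holding it there, because the lever springs back up when released. Leave everything else on the vanity where it is.

Things in the scene. Friction and masses are not known exactly. Their poses are not given: they have to be found in the camera images.
- crusher: White tablet crusher, fixed. Origin on the counter under the well's axis; +x to the lever column behind, -x to the operator, +y the catch's side, z up. Base x = -70 to 170, y = -55 to 55, 14 mm high. Column x = 95 to 147 mm, 62 mm wide, 120 mm high; catch bracket x = 85 to 111, y = 24 to 31 mm, 155 mm high. Lever up, the well is open from above.
- well (a point): Centre of the floor of the crusher's round well, 16 mm above the counter, axes as the crusher. The well is a steel ring 10 mm deep, 58 mm inside at the floor flaring to 63 mm at its mouth, 74 mm outside.
- lever_pivot (a point): Hinge of the crusher's lever, in the lever's middle plane, 120 mm behind the well's axis and 104 mm above the counter. The hinge axis is the crusher's y.
- lever (a joint): 0 = fully up (105 degrees above level, leaning back), grows as it comes down towards the operator; 1.83 = level, where the pad meets the narrow cup's rim when both cups are seated (1.90 without cups). With the catch on it is blocked within about 0.1 rad. A return spring needs 2 to 4 N at the grip and lifts the lever right back up if it is released.
- lever_grip (a point): Middle of the lever's black hand grip, a round bar 24 mm thick and 70 mm long (rounded end) along the lever, 185 mm from the hinge; it turns about the hinge in the crusher's x-z plane. Lever up: x = 168 mm, 283 mm above the counter; level: x = -65 mm, 104 mm above the counter (crusher's x). The rest of the lever is a steel bar 12 mm wide, 16 mm deep.
- pad (a point): Centre of the flat lower face of the press pad, a steel disc 56 mm in diameter under the lever, 120 mm from the hinge; a 28 mm boss, 5 mm deep, in its middle enters the mouth of the narrow cup.
- catch (a joint): Safety catch: 0 to 0.08 = on (locked), grows as its thumb tab is flipped forward and down towards the operator (crusher's -x); 0.96 = fully off, at its stop. It turns about the crusher's y axis, needs about 2 N at the tab's tip and stays where it is left. The lever is free from about 0.6; flip it to the stop.
- catch_pivot (a point): Axis of the catch, at the middle of the thumb tab's width: 51 mm to the +y side of the crusher's middle plane, 96 mm behind the well's axis, 147 mm above the counter.
- catch_tip (a point): Middle of the rounded upper end of the catch's thumb tab, 38 mm from the catch's axis. The tab is dark steel, 26 mm wide along the crusher's y, 5 mm thick (8 mm at the end). On: it points forward and 48 degrees up from its axis; fully off: forward, 7 degrees below level. It can be pressed forward and down from above.
- wide_mid (a point): Centre (half-way up, on the axis) of the wide steel cup, open at the top, starting upright on the counter: 40 mm high, 62 mm across the rim, 53 mm across the foot, wall 2.5 mm, floor 4 mm thick, 48 mm across inside at the floor, about 100 g. Seated in the well its rim is 56 mm above the counter.
- narrow_mid (a point): Centre (half-way up, on the axis) of the narrow, taller steel cup, open at the top, starting upright on the counter: 66 mm high, 48 mm across the rim, 41 mm across the foot, wall 2.5 mm, floor 4 mm thick, about 90 g. Seated in the wide cup it stands 30 mm above the wide cup's rim; its rim is then 86 mm above the counter.
- bottle0: Bystander: closed amber pill bottle, 44 mm across, 72 mm high, on the lazy Susan. Origin under its foot.
- bottle1: Bystander: closed amber pill bottle, 50 mm across, 88 mm high, on the lazy Susan. Origin under its foot.
- bottle2: Bystander: closed amber pill bottle, 40 mm across, 62 mm high, on the lazy Susan (white turntable, 200 mm across, 16 mm high). Origin under its foot.
- magnifier: Bystander: grey magnifier on a stand, round foot 92 mm across, round lens 94 mm across, 155 mm high over all. Origin under its foot.
- dish: Bystander: white ceramic dish, 124 mm across, 22 mm high. Origin under its foot.
- splitter: Bystander: flat steel pill splitter, 85 x 34 x 18 mm, lying in the dish. Origin under its middle.
- organiser: Bystander: white weekly pill organiser with seven clear lids, 36 x 158 x 23 mm, near the front on the +y side of the counter. Origin under its middle.
- acrylic_box: Bystander: clear acrylic box with a hinged lid and a knob, 110 x 130 x 69 mm (about 110 mm high with the knob), fixed, behind the crusher on its -y side. Origin under its middle.
There are look-alikes about, which are no part of the job. Leave any blue look-alike of the part that bears wide_mid alone.

How it is judged:
On the way, in this order (a step that is already met when the one before it is completed fails the run):
1. the wide cup stands in the well and the narrow cup stands inside the wide cup, both let go, with the safety catch still on (horizontal distance between wide_mid and well below 0.005 m and z of wide_mid in the frame of well between 0.016 and 0.0235 m and angle between each of wide_mid, narrow_mid's own z axis and vertical below 0.08 rad and horizontal distance between narrow_mid and wide_mid below 0.007 m and z of narrow_mid in the frame of wide_mid between 0.013 and 0.0205 m and contact force between each of the fingers, the arm and wide_cup below 0.3 N and contact force between each of the fingers, the arm and narrow_cup below 0.3 N and value of joint catch below 0.3 rad), for 0.2 s.
2. the safety catch is flipped off while the lever is still up and the cups stay nested (value of joint catch above 0.8 rad and value of joint lever below 0.25 rad and horizontal distance between wide_mid and well below 0.005 m and z of wide_mid in the frame of well between 0.016 and 0.0235 m and angle between each of wide_mid, narrow_mid's own z axis and vertical below 0.08 rad and horizontal distance between narrow_mid and wide_mid below 0.007 m and z of narrow_mid in the frame of wide_mid between 0.013 and 0.0205 m), for 0.1 s.
3. the lever is held down with the pad pressing on the narrow cup (value of joint lever above 1.78 rad and contact force between lever and narrow_cup above 4 N and contact force between any of the fingers, the arm and lever above 1.5 N), for 0.2 s.
At the end, for the whole second after the job is handed in: Robot still holding the lever (over 1.5 N) within 3 degrees of level, pad pressing the narrow cup with over 4 N; wide cup upright on the well's floor (within 5 mm of its axis), narrow cup upright on the wide cup's floor (within 7 mm), neither touched by the robot; catch still off (over 0.7 rad) (all of step 3 and horizontal distance between wide_mid and well below 0.005 m and z of wide_mid in the frame of well between 0.016 and 0.0235 m and angle between each of wide_mid, narrow_mid's own z axis and vertical below 0.08 rad and horizontal distance between narrow_mid and wide_mid below 0.007 m and z of narrow_mid in the frame of wide_mid between 0.013 and 0.0205 m and contact force between each of the fingers, the arm and wide_cup below 0.3 N and contact force between each of the fingers, the arm and narrow_cup below 0.3 N and value of joint catch above 0.7 rad); the arm keeps its last pose, push and grip.
It fails at once if a pill bottle is moved more than 25 mm or tipped (distance of any of bottle0, bottle1, bottle2 from where it was at the start of the episode above 0.025 m or angle between any of bottle0, bottle1, bottle2's own z axis and vertical above 0.35 rad).
It fails at once if the magnifier is moved more than 25 mm or tipped (distance of magnifier from where it was at the start of the episode above 0.025 m or angle between magnifier's own z axis and vertical above 0.35 rad).
It fails at once if the dish or the pill splitter is moved more than 25 mm or tipped (distance of any of dish, splitter from where it was at the start of the episode above 0.025 m or angle between any of dish, splitter's own z axis and vertical above 0.35 rad).
It fails at once if the pill organiser is moved more than 25 mm or tipped (distance of organiser from where it was at the start of the episode above 0.025 m or angle between organiser's own z axis and vertical above 0.35 rad).
It also fails if it takes over 72 s, if anything falls off the work surface, if the arm or the gripper's body presses on something with over 40 N, if the wrist force passes 120 N, or if a joint passes its speed limit or range.

## Robot

A 6-joint arm with a two-finger parallel gripper is mounted at the origin on the work surface. World frame = base frame: x ahead of the robot, y to its left, z up, the work surface at z = 0. Lengths are in m, angles in rad, forces in N, time in s.
With the tool pointing down it reaches from about 0.375 to 0.9 m from the base axis. Payload 3.1 kg.
Tool frame: the origin (TCP) lies where the fingers leave the gripper's body, on its centre line; the fingertips stand manip.tip_reach ahead of it and the grasp point (between the pads) lies 54 mm ahead of it (manip.tip_reach is the distance from the TCP to the fingertips, in m); z points along the fingers, y is the direction in which the jaws open and shut (so a half turn about z gives the same grasp; the last joint's range is limited). The gripper opens to 85 mm and grips with 20 to 120 N. Pads are 22 mm wide; open, the fingers measure 114 mm over their backs; the gripper's body (76 mm by 85 mm) begins 54 mm behind the grasp point. The pads swing forward as they close: fully open they stand 13 mm farther back than shut.
Start: joints at [0.946, 0.527, 1.433, -0, 1.181, -0.178], TCP at [0.27, 0.564, 0.304] pointing down, gripper open.
Joint ranges: [-3.08, 3.08], [-0.75, 2.2], [0.22, 2.44], [-1.43, 4.57], [0, 2.65], [-2.85, 2.85]. Speed limits (rad/s): [2.79, 2.79, 3.14, 3.14, 3.14, 3.14].

## Interface

Orientations are given as a unit quaternion [x, y, z, w].
In Python, from station import manip, cams, order gives the robot as it stands. The module is installed in compiled form; this text tells all that it offers.
- The arm moves only by the tool drive_tool, never from a script. Its arguments are lists of equal length, an entry for each row: "linear": the shift along the tool's x, y, z in mm, a list of three; "rot": the turn, a rotation vector about the tool's x, y, z in degrees, a list of three; "hand": the finger opening in mm, from 0 to 85.4. A call has 1 to 20 rows; each row shifts and turns the pose as measured when the row begins, along the tool's axes as they then stand; what a row does not reach is not made up. A row lasts 1/12 s, in which the tool goes at most 41.7 mm and 7.16 degrees, less where a joint would pass 70% of its speed; a pose out of reach is approached as far as the arm can. A call with a gripper value outside its range is refused whole. The fingers move at their own pace and stop on an object; "force" is the grip in N (left out, the last holds). Time passes only in rows, so rows that do not move let the fingers close. It gives the time, the measured TCP pose, the force and the opening at its end, in the units of the state.
- manip.sense(): the state, without advancing time (a new reading comes with each control period).
- cams.snapshot(name): name is "scene" or "top" or "wrist"; returns the picture (420x560x3 uint8, red, green, blue); there is no depth.
- cams.camera_model(name): a dict with "vfov" (degrees; the focal length in pixels is half the picture's height over the tangent of half this angle, whatever the lens; pixels are square), "cx", "cy" (the principal point, pixels), "rvec" (rotation vector, rad) and "tvec" (3), from world to camera coordinates, as OpenCV has them. Camera axes: x right, y down, z forward; pixel columns grow to the right and rows downward; lengths in m; the calibration is good to about 2 mm. A picture is of the moment at which its call begins: read the wrist's pose just before it. camera_model takes no time and is no camera call; for the wrist camera it gives the pose at the moment of the call.
- order.sign_off(): hands the job in, once; it reports no verdict.
Trained networks look in the newest picture that a camera, given by its name, has taken for a name from the list of things; names that differ only in an ending like _2 or _b are one class to them, and where a whole thing is asked for, a point or a joint stands for the part that bears it (a point fixed in the world has none). Each returns a list of dicts, best first, with "score" (0 to 1); they miss things now and then, are a little off and sometimes report something else, mostly with a low value. They report only what shows in the picture. A call takes as long as a camera call. They do not tell look-alikes from the thing itself.
- cams.regions_of(label, camera): "pixels" (420x560 bool, what is visible of it) and "rect" ([left, top, right, bottom] in pixels, round what is visible of it).
- cams.spot_point(label, camera): "at" ([column, row] in pixels: a listed point, or the origin of a listed thing).
The state is a dict: "t": time; "q": joint angles; "qd": joint speeds; "tau": joint torques, N m; "tcp_pos": TCP position; "tool_rot": TCP orientation; "force": force on the tool from outside, world axes, zero at the start; "ft_torque": the same for the moment, N m; "finger_gap": opening from 0.0 (shut) to 1.0 (fully open).
Only numpy, scipy, OpenCV 4.12 (cv2) and the standard library are available. Lean on these libraries where they do the work, as an engineer would, in place of code of your own. Each camera call takes 0.05 s, during which the arm holds its last target. There are 200 camera calls.

## Working session

There is one attempt and no reset: what is moved stays moved. The work goes in short steps, Python scripts to look and compute and a tool call to move; the robot and the scene stay as the last step left them, time stands still between calls to the robot, and variables do not carry over. Pictures are saved under pics/ and viewed, about 8 in all and at most 12, crops included, and the job is handed in when it is done.

Besides the shell and the picture viewer there is one more tool, called after "Call:" as name(argument=value, ...) on one line, values as JSON. drive_tool: Moves the arm, as the interface text tells. Its arguments: {"type":"object","properties":{"linear":{"type":"array","items":{"type":"array","items":{"type":"number"}}},"rot":{"type":"array","items":{"type":"array","items":{"type":"number"}}},"hand":{"type":"array","items":{"type":"number"}},"force":{"type":"number"}},"required":["linear","rot","hand"]}

```bash
mkdir -p pics; cat > h.py <<'E'
import numpy as np, cv2
from scipy.spatial.transform import Rotation as R
from station import manip, cams, order
def cam(n):
    m=cams.camera_model(n); f=210/np.tan(np.radians(m['vfov'])/2)
    Rm=cv2.Rodrigues(np.array(m['rvec'],float))[0]; t=np.array(m['tvec'],float)
    return f,m['cx'],m['cy'],Rm,t
def ray(n,p):
    f,cx,cy,Rm,t=cam(n); d=Rm.T@np.array([(p[0]-cx)/f,(p[1]-cy)/f,1]); return -Rm.T@t,d
def onz(n,p,z):
    c,d=ray(n,p); return c+d*(z-c[2])/d[2]
def proj(n,P):
    f,cx,cy,Rm,t=cam(n); q=Rm@np.array(P)+t; return np.array([f*q[0]/q[2]+cx,f*q[1]/q[2]+cy])
def tri(obs):
    A=np.zeros((3,3));b=np.zeros(3)
    for n,p in obs:
        c,d=ray(n,p); d=d/np.linalg.norm(d); M=np.eye(3)-np.outer(d,d); A+=M;b+=M@c
    return np.linalg.solve(A,b)
def save(n,im,f,box=None,s=1):
    if box: im=im[box[1]:box[3],box[0]:box[2]]
    cv2.imwrite(f,cv2.cvtColor(cv2.resize(im,None,fx=s,fy=s,interpolation=cv2.INTER_CUBIC),cv2.COLOR_RGB2BGR))
E
cat > a.py <<'E'
from h import *
np.set_printoptions(precision=4,suppress=True)
s=manip.sense(); print(s['t'],manip.tip_reach,s['tcp_pos'],s['tool_rot'],s['force'],s['finger_gap'])
for n in('scene','top'):
    im=cams.snapshot(n); save(n,im,f'pics/{n}0.png')
    print(n,'cam at',ray(n,(280,210))[0],'f',cam(n)[0])
    for l in('crusher','well','wide_mid','narrow_mid','lever_pivot','lever_grip','pad','catch_pivot','catch_tip','magnifier','dish','organiser','acrylic_box'):
        z={'well':.016,'wide_mid':.02,'narrow_mid':.033,'lever_pivot':.104,'lever_grip':.283,'catch_pivot':.147,'catch_tip':.175}.get(l,0)
        print(l,[(round(r['score'],2),np.round(r['at'],1).tolist(),onz(n,r['at'],z).round(3)[:2].tolist()) for r in cams.spot_point(l,n)[:4]])
E
python3 a.py; python3 -c "
import cv2,numpy as np
"
```

```text
0.0 0.0726 [0.2697 0.5632 0.3029] [ 0.2215  0.9751 -0.001  -0.0004] [ 0.0047 -0.1144  0.413 ] 0.9978990419710103
scene cam at [0.8936 0.5263 1.1794] f 387.6591276562152
crusher [(0.72, [277.7, 211.1], [0.498, -0.059])]
well [(0.61, [281.3, 207.0], [0.483, -0.059])]
wide_mid [(0.82, [325.1, 261.7], [0.479, 0.194]), (0.69, [349.7, 286.8], [0.464, 0.304]), (0.68, [354.3, 254.9], [0.383, 0.226]), (0.63, [311.7, 233.8], [0.456, 0.087])]
narrow_mid [(0.55, [241.2, 176.2], [0.54, -0.238]), (0.16, [236.6, 185.8], [0.575, -0.211])]
lever_pivot [(0.73, [193.8, 202.4], [0.746, -0.183]), (0.56, [248.8, 204.7], [0.599, -0.079])]
lever_grip [(0.81, [228.2, 178.9], [0.653, -0.083]), (0.47, [353.2, 367.9], [0.67, 0.504])]
pad [(0.86, [240.4, 186.5], [0.556, -0.222]), (0.68, [278.8, 209.4], [0.49, -0.063])]
catch_pivot [(0.89, [256.6, 207.9], [0.596, -0.031])]
catch_tip [(0.64, [266.9, 203.9], [0.57, -0.012])]
magnifier [(0.74, [257.2, 209.8], [0.556, -0.103]), (0.7, [189.6, 163.4], [0.666, -0.418]), (0.61, [249.5, 127.6], [0.379, -0.453])]
dish [(0.96, [254.4, 125.8], [0.357, -0.451])]
organiser [(0
[... 346 characters left out ...]
261.7], [0.373, 0.215]), (0.52, [258.7, 232.7], [0.471, 0.084]), (0.47, [197.3, 235.8], [0.464, 0.297])]
narrow_mid [(0.43, [352.9, 218.6], [0.512, -0.242])]
lever_pivot [(0.71, [305.0, 189.6], [0.604, -0.075]), (0.65, [293.8, 195.9], [0.583, -0.037])]
lever_grip [(0.59, [313.5, 162.3], [0.655, -0.092])]
pad [(0.73, [310.4, 176.0], [0.671, -0.102])]
catch_pivot [(0.84, [295.6, 194.0], [0.582, -0.041])]
catch_tip [(0.65, [289.8, 196.8], [0.568, -0.021])]
magnifier [(0.85, [400.7, 177.8], [0.658, -0.422])]
dish [(0.68, [416.5, 263.7], [0.354, -0.46])]
organiser [(0.64, [168.0, 266.0], [0.363, 0.401]), (0.19, [304.2, 190.2], [0.62, -0.078])]
acrylic_box [(0.79, [354.4, 157.0], [0.737, -0.261])]
```

```bash
python3 -c "
import cv2,numpy as np
a=cv2.imread('pics/scene0.png');b=cv2.imread('pics/top0.png')
c=np.vstack([a,b]);print(c.shape)"
```

```text
(840, 560, 3)
```

View pics/scene0.png

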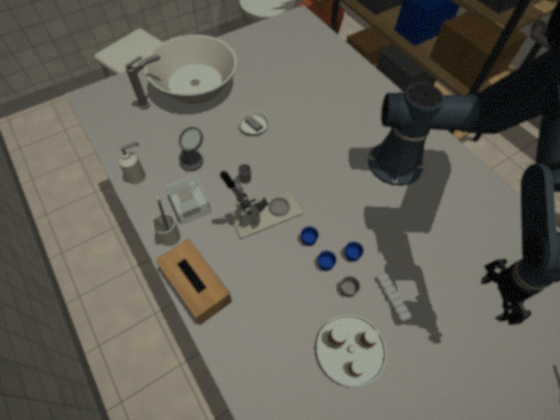

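View pics/top0.png

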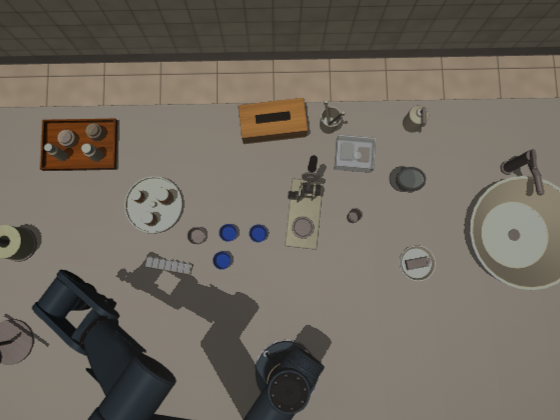

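Scene image: three blue look-alikes at (310,236), (326,261), (354,251). The grey steel wide cup at (349,287) is about 62 mm across and not blue, so it fits. The narrow steel cup is at (244,173), right of the crusher. I'll confirm both in one crop.

```bash
cat > b.py <<'E'
from h import *
np.set_printoptions(precision=4,suppress=True)
S=cams.snapshot('scene')
ds={l:cams.regions_of(l,'scene') for l in('wide_mid','narrow_mid')}
ps=lambda n,l:cams.spot_point(l,n)
T=cams.snapshot('top')
dt={l:cams.regions_of(l,'top') for l in('wide_mid','narrow_mid')}
for n,d in(('scene',ds),('top',dt)):
    for l in d: print(n,l,[(round(r['score'],2),np.round(r['rect']).tolist()) for r in d[l][:5]])
P={'well':((281.3,207),(301.9,225)),'wide':((349.7,286.8),(197.3,235.8)),'narrow':((241.2,176.2),(352.9,218.6)),'pivot':((248.8,204.7),(305,189.6)),'grip':((228.2,178.9),(313.5,162.3)),'cpiv':((256.6,207.9),(295.6,194)),'ctip':((266.9,203.9),(289.8,196.8))}
for k,(a,b) in P.items():
    X=tri([('scene',a),('top',b)]); print(k,X,proj('scene',X)-a,proj('top',X)-b)
c=lambda im,x,y:cv2.resize(im[y-30:y+30,x-35:x+35],None,fx=5.5,fy=5,interpolation=cv2.INTER_CUBIC)
save('',np.vstack([np.hstack([c(S,345,270),c(S,250,190)]),np.hstack([c(T,210,240),c(T,325,205)])]),'pics/crop.png')
E
python3 b.py
```

```text
scene wide_mid [(0.88, [319.0, 251.0, 335.0, 272.0]), (0.82, [344.0, 245.0, 366.0, 259.0]), (0.8, [339.0, 275.0, 362.0, 296.0]), (0.74, [300.0, 225.0, 320.0, 246.0]), (0.24, [219.0, 172.0, 305.0, 239.0])]
scene narrow_mid [(0.71, [178.0, 128.0, 204.0, 170.0]), (0.51, [235.0, 164.0, 251.0, 183.0])]
top wide_mid [(0.72, [219.0, 222.0, 241.0, 240.0]), (0.67, [247.0, 225.0, 269.0, 242.0]), (0.61, [187.0, 228.0, 204.0, 246.0]), (0.58, [212.0, 252.0, 232.0, 270.0])]
top narrow_mid [(0.66, [349.0, 208.0, 364.0, 224.0])]
well [ 0.4895 -0.0609  0.0218] [-1.8576 -0.4979] [-1.3666  1.3879]
wide [0.4631 0.3    0.0121] [-0.8835 -0.3048] [-0.6807  0.4864]
narrow [ 0.5234 -0.2529  0.0004] [2.5589 0.5533] [ 1.7258 -2.1726]
pivot [ 0.6016 -0.0741  0.113 ] [-0.1816 -0.043 ] [-0.1176  0.1379]
grip [ 0.6537 -0.0907  0.2761] [-1.245  -0.2938] [-0.7308  0.9423]
cpiv [ 0.5876 -0.0437  0.1218] [0.5299 0.1253] [ 0.3455 -0.3955]
ctip [ 0.5683 -0.0199  0.1634] [-0.8656 -0.2179] [-0.5779  0.6297]
```

View pics/crop.png

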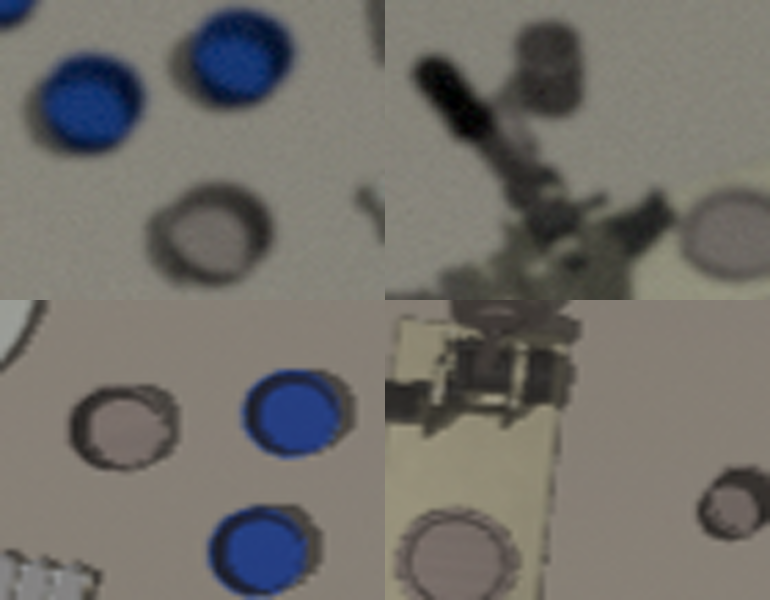

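Confirmed: the grey cup is the wide one and the three blue ones stay untouched. Moving over it for a wrist look.

Call:
drive_tool(linear=[[-32,-17,0],[-32,-17,0],[-32,-17,0],[-32,-17,0],[-32,-17,0],[-32,-17,0],[-32,-17,0],[-32,-17,0],[-32,-17,0],[0,0,0],[0,0,0]], rot=[[0,0,0],[0,0,0],[0,0,0],[0,0,0],[0,0,0],[0,0,0],[0,0,0],[0,0,0],[0,0,0],[0,0,0],[0,0,0]], hand=[85,85,85,85,85,85,85,85,85,85,85], force=25)

```text
t: 2.62
tcp_pos: [0.4731, 0.2931, 0.3042]
tool_rot: [0.219, 0.976, 0.003, 0.002]
force: [-0.4, 0.6, -0.3]
finger_gap: 0.995
```

```bash
cat > w.py <<'E'
import sys
from h import *
np.set_printoptions(precision=4,suppress=True)
# python3 w.py pic label:z ...   : wrist look, points on planes, rim ellipse fit of region mask at height
s=manip.sense(); Q=R.from_quat(s['tool_rot']); p=np.array(s['tcp_pos'])
print(s['t'],p,Q.as_matrix()[:,1],'z',Q.as_matrix()[:,2],'F',s['force'],s['finger_gap'])
im=cams.snapshot('wrist'); save('',im,'pics/'+sys.argv[1])
for a in sys.argv[2:]:
    l,z=a.split(':'); z=float(z)
    for r in cams.spot_point(l,'wrist')[:2]:
        X=onz('wrist',r['at'],z); print(l,round(r['score'],2),np.round(r['at'],1),X,'tool mm',Q.inv().apply(X-p)*1e3)
E
python3 w.py w0.png wide_mid:.02
```

```text
2.6167 [0.4731 0.2931 0.3042] [0.4266 0.9044 0.0075] z [ 0.0062  0.0053 -1.    ] F [-0.3661  0.6355 -0.2737] 0.9950579439899289
wide_mid 0.87 [112.  249.7] [0.4716 0.0897 0.02  ] tool mm [ -84.509  -186.7056  283.0618]
wide_mid 0.86 [289.6 159.8] [0.4648 0.3024 0.02  ] tool mm [ 12.3762   2.8699 284.1553]
```

View pics/w0.png

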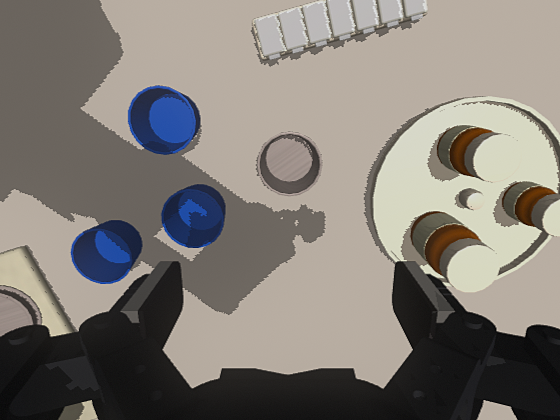

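Wrist view shows the steel cup at about (290,162), alone and clear of neighbours. I'll check it from the rim too.

```bash
cat > rim.py <<'E'
import sys
from h import *
np.set_printoptions(precision=4,suppress=True)
s=manip.sense(); Q=R.from_quat(s['tool_rot']); p=np.array(s['tcp_pos'])
def rep(n,X): print(n,X,'tool mm',Q.inv().apply(np.array(X)-p)*1e3)
E
cat > /tmp/r.py <<'E'
from rim import *
rep('rim',onz('wrist',(289.5,163.5),.04)); rep('floor',onz('wrist',(291.5,158.5),.004))
cams.snapshot('wrist')
for r in cams.regions_of('wide_mid','wrist'):
    if 250<r['rect'][0]<300:
        (c,a,t)=cv2.minEnclosingCircle(np.argwhere(r['pixels'])[:,::-1].astype(np.float32)) +(0,)
        print(r['rect'],c,a); rep('mask',onz('wrist',c,.038))
E
PYTHONPATH=. python3 /tmp/r.py
```

```text
Traceback (most recent call last):
  File "rim.py", line 2, in <module>
    from h import *
  File "h.py", line 1, in <module>
    import numpy as np, cv2
ModuleNotFoundError: No module named 'cv2'
```

```bash
cp /tmp/r.py r.py; python3 r.py
```

```text
rim [0.4648 0.302  0.04  ] tool mm [ 11.2159   1.8217 264.1799]
floor [0.467  0.3039 0.004 ] tool mm [ 10.1694   4.1876 300.203 ]
[254.5, 132.4, 321.5, 198.4] (288.7432556152344, 164.6621551513672) 32.434940338134766
mask [0.4646 0.3018 0.038 ] tool mm [ 11.3619   1.5504 266.1774]
```

Call:
drive_tool(linear=[[2.8,0.6,25],[2.8,0.6,35],[2.8,0.6,35],[2.8,0.6,35],[0,0,30],[0,0,20],[0,0,0]], rot=[[0,0,0],[0,0,0],[0,0,0],[0,0,0],[0,0,0],[0,0,0],[0,0,0]], hand=[85,85,85,85,85,85,85])

```text
t: 3.4
tcp_pos: [0.461, 0.3154, 0.1223]
tool_rot: [0.208, 0.978, 0.008, 0.008]
force: [-0.1, 0.7, 0.7]
finger_gap: 0.997
```

```bash
cat > r.py <<'E'
from rim import *
print(s['t'],p,Q.as_matrix()); rep('cup',[.465,.302,.038])
E
python3 r.py
```

```text
3.4 [0.461  0.3154 0.1223] [[-0.9136  0.4061  0.0186]
 [ 0.4063  0.9136  0.0121]
 [-0.0121  0.0186 -0.9998]]
cup [0.465, 0.302, 0.038] tool mm [ -8.048  -12.211   84.1439]
```

Call:
drive_tool(linear=[[-8.5,-13,0],[0,0,0],[0,0,0]], rot=[[1.1,0.7,0],[0,0,0],[0,0,0]], hand=[85,85,85])

```text
t: 3.65
tcp_pos: [0.4619, 0.3017, 0.1228]
tool_rot: [0.205, 0.979, -0.001, -0.001]
force: [0.1, 0.0, 0.2]
finger_gap: 0.994
```

```bash
cat >> rim.py <<'E'
zt=Q.inv().apply([0,0,-1]); print(s['t'],p,'yaxis',Q.as_matrix()[:,1],'gap',s['finger_gap'],'F',s['force'],'levelling rot deg',np.degrees(np.cross([0,0,1],zt)))
E
cat > r.py <<'E'
from rim import *
rep('cup',[.465,.302,.038])
E
python3 r.py
```

```text
3.65 [0.4619 0.3017 0.1228] yaxis [ 0.4007  0.9162 -0.0032] gap 0.9944997967879912 F [0.055  0.0173 0.1546] levelling rot deg [-0.1811 -0.1223  0.    ]
cup [0.465, 0.302, 0.038] tool mm [-2.887   1.7898 84.779 ]
```

Call:
drive_tool(linear=[[-2.9,1.8,10],[0,0,12],[0,0,9],[0,0,0],[0,0,0],[0,0,0]], rot=[[0,0,0],[0,0,0],[0,0,0],[0,0,0],[0,0,0],[0,0,0]], hand=[85,85,85,85,85,85])

```text
t: 4.15
tcp_pos: [0.4686, 0.3031, 0.0932]
tool_rot: [0.205, 0.979, 0.001, 0.003]
force: [0.9, 0.3, 0.5]
finger_gap: 0.995
```

```bash
python3 r.py; python3 w.py w1.png
```

```text
4.15 [0.4686 0.3031 0.0932] yaxis [0.4013 0.916  0.004 ] gap 0.9945204468444195 F [0.8888 0.2673 0.4613] levelling rot deg [ 0.2301  0.2789 -0.    ]
cup [0.465, 0.302, 0.038] tool mm [ 3.1042 -2.7036 55.2035]
4.15 [0.4686 0.3031 0.0932] [0.4013 0.916  0.004 ] z [ 0.0061  0.0017 -1.    ] F [0.8888 0.2673 0.4613] 0.9945204468444195
```

View pics/w1.png

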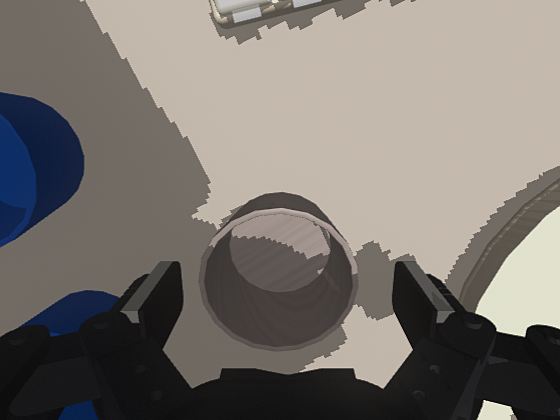

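The rim is centred near (279,280), between the pads and slightly left, consistent with the computed offset. Correct and close.

Call:
drive_tool(linear=[[3,-2.7,0],[0,0,0],[0,0,0],[0,0,0],[0,0,0],[0,0,0],[0,0,0],[0,0,0],[0,0,0]], rot=[[0.2,0.3,0],[0,0,0],[0,0,0],[0,0,0],[0,0,0],[0,0,0],[0,0,0],[0,0,0],[0,0,0]], hand=[85,85,50,50,50,50,50,50,50], force=30)

```text
t: 4.95
tcp_pos: [0.4644, 0.3019, 0.095]
tool_rot: [0.205, 0.979, 0.001, 0.0]
force: [-0.5, 0.3, -0.8]
finger_gap: 0.707
```

```bash
python3 r.py
```

```text
4.95 [0.4644 0.3019 0.095 ] yaxis [0.4008 0.9162 0.0013] gap 0.7070102573141192 F [-0.5325  0.3029 -0.8077] levelling rot deg [ 0.0743  0.0233 -0.    ]
cup [0.465, 0.302, 0.038] tool mm [-0.473   0.2983 56.9966]
```

Call:
drive_tool(linear=[[0,0,-15],[0,0,-30],[0,0,-35],[0,0,-35],[0,0,-35],[-13,-33,0],[-13,-33,0],[-13,-33,0],[-13,-33,0],[-13,-33,0],[-13,-33,0],[-13,-33,0],[-13,-33,0],[-13,-33,0],[-10,-25,0],[0,0,0],[0,0,0],[0,0,0],[0,0,0]], rot=[[0,0,0],[0,0,0],[0,0,0],[0,0,0],[0,0,0],[0,0,0],[0,0,0],[0,0,0],[0,0,0],[0,0,0],[0,0,0],[0,0,0],[0,0,0],[0,0,0],[0,0,0],[0,0,-6],[0,0,-6],[0,0,-5],[0,0,0]], hand=[50,50,50,50,50,50,50,50,50,50,50,50,50,50,50,50,50,50,50])

```text
t: 6.53
tcp_pos: [0.4537, -0.0599, 0.2508]
tool_rot: [0.05, 0.999, -0.0, 0.004]
force: [0.2, 0.6, 0.0]
finger_gap: 0.71
```

```bash
python3 w.py w2.png well:.016 lever_pivot:.104 catch_pivot:.147 catch_tip:.175 crusher:0 wide_mid:.02;  python3 r.py; python3 -c "
from h import *
print(ray('wrist',(280,210)))"
```

```text
6.5333 [ 0.4537 -0.0599  0.2508] [0.1006 0.9949 0.0003] z [ 0.0088 -0.0006 -1.    ] F [0.2045 0.6439 0.0146] 0.7101386747024709
wide_mid 0.88 [284.6 267.4] [ 0.5356 -0.0704  0.02  ] tool mm [-80.4954  -2.3006 231.5667]
wide_mid 0.74 [461.4 183.6] [0.4717 0.0901 0.02  ] tool mm [ -0.7411 150.9609 230.9125]
6.8833 [ 0.4539 -0.059   0.251 ] yaxis [0.1011 0.9949 0.0003] gap 0.7050484803142588 F [-0.4327  0.1444 -0.5942] levelling rot deg [ 0.0163  0.5211 -0.    ]
cup [0.465, 0.302, 0.038] tool mm [ 27.4145 360.1968 212.815 ]
(array([ 0.38338026, -0.05294348,  0.32109349]), array([ 0.30389039, -0.0495118 , -0.95185519]))
```

View pics/w2.png

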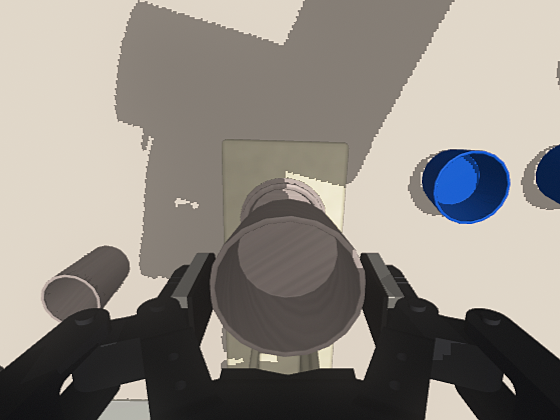

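Wrist view: crusher base front corners at about (223,140) and (348,143); the held cup is upright and hides most of the well. The narrow cup is at (85,285). I'll get the well pose from the corners and from the ring in the top view.

```bash
cat > r2.py <<'E'
from rim import *
im=cv2.imread('pics/w2.png')
a=onz('wrist',(223,140.5),.014);b=onz('wrist',(348,143),.014)
print('front corners',a,b,np.linalg.norm(a-b)); d=(b-a)/np.linalg.norm(b-a); print('yaxis',d,'yaw',np.degrees(np.arctan2(-d[0],d[1])))
m=(a+b)/2; print('well by corners',m+.070*np.array([d[1],-d[0],0]))
T=cams.snapshot('top')
print([ (r['score'],onz('top',r['at'],.016)) for r in cams.spot_point('well','top')])
# initial top picture: crop for ring
t=cv2.imread('pics/top0.png'); cv2.imwrite('pics/ring.png',np.hstack([cv2.resize(t[170:255,280:330],None,fx=7,fy=7,interpolation=cv2.INTER_CUBIC),cv2.resize(im[120:220,210:365],None,fx=2.5,fy=5.95,interpolation=cv2.INTER_CUBIC)]))
E
python3 r2.py
```

```text
6.8833 [ 0.4539 -0.059   0.251 ] yaxis [0.1011 0.9949 0.0003] gap 0.7050484803142588 F [-0.4327  0.1444 -0.5942] levelling rot deg [ 0.0163  0.5211 -0.    ]
front corners [ 0.4147 -0.1105  0.014 ] [ 0.4276 -0.0047  0.014 ] 0.10656664801756008
yaxis [0.1217 0.9926 0.    ] yaw -6.988184860672495
well by corners [ 0.4906 -0.0661  0.014 ]
[(0.76, array([ 0.4925, -0.066 ,  0.016 ]))]
```

View pics/ring.png

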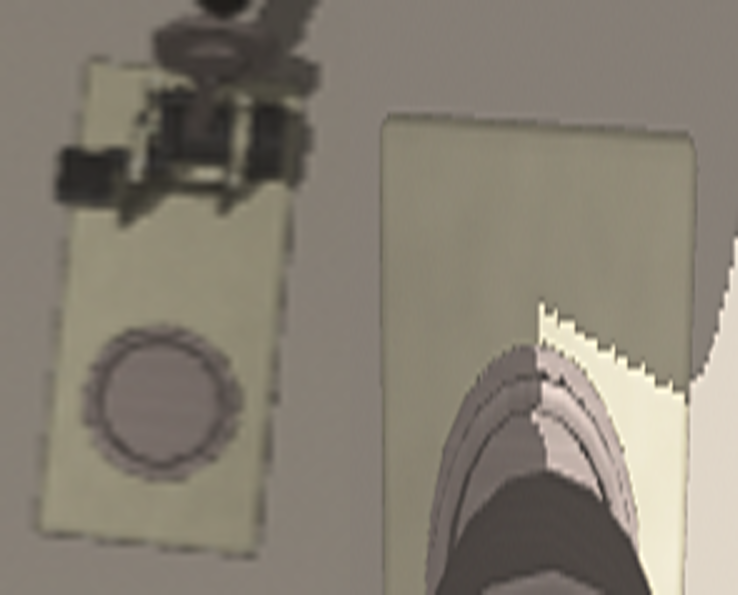

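```bash
cat > r2.py <<'E'
from rim import *
ax=np.array([.9926,-.1217,0])
print('top ring',onz('top',(303.0,227.4),.026))
a,b=onz('top',(285.4,246.1),.014),onz('top',(316.9,249),.014); print('top corners',a,b,(a+b)/2+.07*ax)
f=onz('wrist',(287,178),.026); print('wrist ring front ->',f+.037*ax)
l=onz('wrist',(240,220),.02);r=onz('wrist',(325.5,207),.02);print(l,r)
rep('well .491',[.491,-.066,.111])
E
python3 r2.py
```

```text
6.9833 [ 0.4539 -0.059   0.251 ] yaxis [0.1008 0.9949 0.0003] gap 0.706950372546383 F [-0.4836  1.038  -0.8165] levelling rot deg [ 0.0151  0.5233 -0.    ]
top ring [ 0.4854 -0.0691  0.026 ]
top corners [ 0.4229 -0.0072  0.014 ] [ 0.4108 -0.1158  0.014 ] [ 0.4863 -0.07    0.014 ]
wrist ring front -> [ 0.4868 -0.064   0.026 ]
[ 0.4852 -0.1051  0.02  ] [ 0.4809 -0.0285  0.02  ]
well .491 [0.491, -0.066, 0.111] tool mm [-36.2894  -3.2243 140.2988]
```

Call:
drive_tool(linear=[[-15,-2,0],[-18,-2,10],[0,0,25],[0,0,25],[0,0,25],[0,0,20],[0,0,5],[0,0,0],[0,0,0]], rot=[[0,0.5,0],[0,0,-1],[0,0,0],[0,0,0],[0,0,0],[0,0,0],[0,0,0],[0,0,0],[0,0,0]], hand=[50,50,50,50,50,50,50,50,50])

```text
t: 7.73
tcp_pos: [0.4915, -0.0663, 0.1389]
tool_rot: [0.041, 0.999, -0.001, 0.004]
force: [-0.2, 1.1, -0.2]
finger_gap: 0.709
```

```bash
cat > r2.py <<'E'
from rim import *
rep('well',[.488,-.0665,.111])
E
python3 r2.py
```

```text
7.7333 [ 0.4915 -0.0663  0.1389] yaxis [ 0.0825  0.9966 -0.0021] gap 0.7085024770739414 F [-0.2206  1.1247 -0.1913] levelling rot deg [-0.123   0.4897  0.    ]
well [0.488, -0.0665, 0.111] tool mm [ 3.6656 -0.4543 27.8751]
```

Call:
drive_tool(linear=[[3.6,-0.5,2],[0,0,0],[0,0,0]], rot=[[0,0.5,0],[0,0,0],[0,0,0]], hand=[50,50,50])

```text
t: 7.98
tcp_pos: [0.4888, -0.0668, 0.1394]
tool_rot: [0.041, 0.999, -0.002, 0.002]
force: [1.0, -0.1, 0.7]
finger_gap: 0.707
```

```bash
cat > r3.py <<'E'
from rim import *
rep('well',[.488,-.0665,.111])
S=cams.snapshot('scene');W=cams.snapshot('wrist');T=cams.snapshot('top')
a=cv2.resize(S[185:235,245:315],(400,285),interpolation=cv2.INTER_CUBIC);b=cv2.resize(T[195:255,275:335],(400,300),interpolation=cv2.INTER_CUBIC)
c=cv2.resize(W[120:400,180:400],(390,585),interpolation=cv2.INTER_CUBIC)
save('',np.hstack([np.vstack([a,b]),c]),'pics/chk.png')
E
python3 r3.py
```

```text
7.9833 [ 0.4888 -0.0668  0.1394] yaxis [ 0.0823  0.9966 -0.0036] gap 0.7065581664059819 F [ 0.9744 -0.0568  0.6677] levelling rot deg [-0.2041  0.2147  0.    ]
well [0.488, -0.0665, 0.111] tool mm [ 0.9566  0.3215 28.3758]
```

View pics/chk.png

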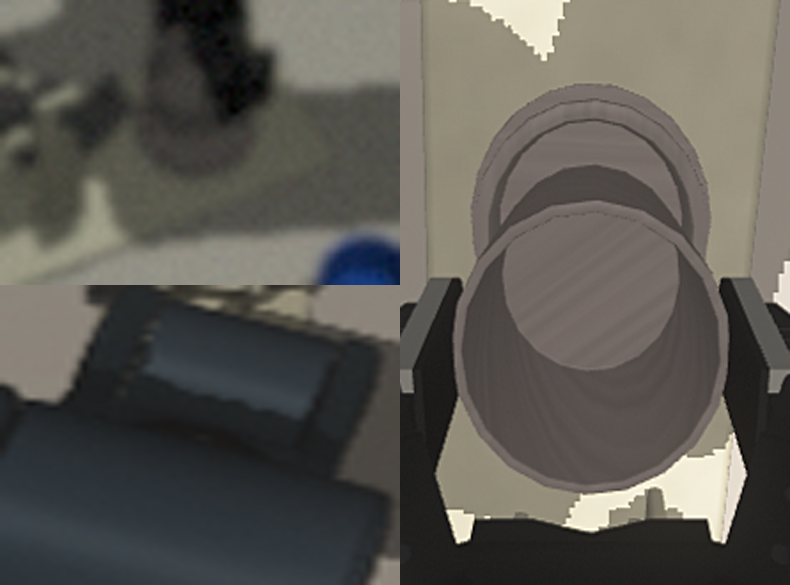

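```bash
cat > r4.py <<'E'
from rim import *
C=lambda x,y:(180+(x-400)/1.7727,120+y/2.0893)
# fit ring outer circle (z=.026,r=.037) and cup rim (z=.0845,r=.031) to picked crop points
def fit(pts,z,r):
    X=np.array([onz('wrist',C(*q),z)[:2] for q in pts])
    from scipy.optimize import least_squares
    o=least_squares(lambda c:np.linalg.norm(X-c,axis=1)-r,X.mean(0)-[-.02,0]); print(z,o.x,'res',o.fun*1e3)
fit([(592,84),(640,95),(545,93),(680,130),(505,130),(473,215),(711,215)],.026,.037)
for z in(.083,.085): fit([(592,201),(592,492),(455,335),(729,335),(690,245),(495,240)],z,.031)
E
python3 r4.py
```

```text
8.1333 [ 0.4887 -0.0667  0.1392] yaxis [ 0.0823  0.9966 -0.0034] gap 0.7054334897861936 F [-0.7154 -0.0952 -1.2893] levelling rot deg [-0.1963  0.192   0.    ]
0.026 [ 0.4866 -0.0672] res [ 0.1886  0.1905  0.5521 -0.4871 -0.6864 -0.3581 -0.3677]
0.083 [ 0.4917 -0.0678] res [-0.0396  0.0097 -0.3546 -0.1031 -0.1128  0.2603]
0.085 [ 0.4909 -0.0678] res [-0.2494 -0.7585 -0.803  -0.5454 -0.3929 -0.0263]
```

Call:
drive_tool(linear=[[4.5,0.3,0],[0,0,6],[0,0,0],[0,0,0]], rot=[[-0.2,0.2,0],[0,0,0],[0,0,0],[0,0,0]], hand=[50,50,50,50])

```text
t: 8.47
tcp_pos: [0.4841, -0.0661, 0.1337]
tool_rot: [0.041, 0.999, -0.0, 0.001]
force: [-0.4, 1.5, -1.0]
finger_gap: 0.704
```

```bash
cat > r2.py <<'E'
from rim import *
rep('TCP target',[.4840,-.0662,.111])
E
python3 r2.py
```

```text
8.4667 [ 0.4841 -0.0661  0.1337] yaxis [ 0.0823  0.9966 -0.0002] gap 0.7043903216673344 F [-0.3987  1.4689 -1.0256] levelling rot deg [-0.011   0.0997  0.    ]
TCP target [0.484, -0.0662, 0.111] tool mm [ 0.1823 -0.0741 22.7134]
```

Aligned; lower slowly in small rows.

Call:
drive_tool(linear=[[0,0,6],[0.5,0,5],[0.5,0,4],[0,0,4],[0,0,2],[0,0,0],[0,0,0]], rot=[[0,0,0],[0,0,0],[0,0,0],[0,0,0],[0,0,0],[0,0,0],[0,0,0]], hand=[50,50,50,50,50,50,50])

```text
t: 9.05
tcp_pos: [0.4849, -0.0666, 0.1106]
tool_rot: [0.041, 0.999, -0.001, 0.003]
force: [-1.0, -0.1, 4.5]
finger_gap: 0.711
```

```bash
python3 r2.py
```

```text
9.05 [ 0.4849 -0.0666  0.1106] yaxis [ 0.0827  0.9966 -0.0009] gap 0.7105022076983963 F [-0.9557 -0.1397  4.4999] levelling rot deg [-0.0524  0.3102  0.    ]
TCP target [0.484, -0.0662, 0.111] tool mm [ 0.8857  0.356  -0.3812]
```

Call:
drive_tool(linear=[[0,0,0],[0,0,0],[0,0,0],[0,0,0],[0,0,0],[0,0,-10],[0,0,-30],[0,0,-35],[0,0,-35],[0,0,-25],[0,0,0],[0,0,0]], rot=[[0,0,0],[0,0,0],[0,0,0],[0,0,0],[0,0,0],[0,0,0],[0,0,0],[0,0,0],[0,0,0],[0,0,0],[0,0,0],[0,0,0]], hand=[65,75,85,85,85,85,85,85,85,85,85,85])

```text
t: 10.05
tcp_pos: [0.4827, -0.066, 0.2531]
tool_rot: [0.041, 0.999, 0.0, -0.0]
force: [-0.6, -0.3, 0.1]
finger_gap: 0.998
```

```bash
cat > fit.py <<'E'
from rim import *
from scipy.optimize import least_squares
def circ(cam,label,z,r,win=None):
    for g in cams.regions_of(label,cam)[:3]:
        (c,a)=cv2.minEnclosingCircle(np.argwhere(g['pixels'])[:,::-1].astype(np.float32))
        print(label,round(g['score'],2),np.round(g['rect']),'c',c,a); rep('  ',onz(cam,c,z))
E
cat > r5.py <<'E'
from fit import *
W=cams.snapshot('wrist'); save('',W,'pics/w3.png')
circ('wrist','wide_mid',.05,.031); circ('wrist','narrow_mid',.06,.024)
for l,z in(('wide_mid',.036),('well',.016),('narrow_mid',.033),('crusher',0)):
    for g in cams.spot_point(l,'wrist')[:2]: print(l,round(g['score'],2),np.round(g['at'],1)); rep('',onz('wrist',g['at'],z))
E
python3 r5.py
```

```text
10.05 [ 0.4827 -0.066   0.2531] yaxis [0.0827 0.9966 0.0005] gap 0.9981154695688259 F [-0.6257 -0.3418  0.131 ] levelling rot deg [ 0.0305 -0.0104  0.    ]
wide_mid 0.95 [246. 160. 327. 237.] c (286.0526428222656, 198.29824829101562) 40.11860275268555
   [ 0.4873 -0.0678  0.05  ] tool mm [ -4.8172  -1.4758 203.073 ]
wide_mid 0.7 [430. 118. 520. 196.] c (472.8930358886719, 151.18621826171875) 45.26802062988281
   [0.4622 0.0773 0.05  ] tool mm [ 32.2428 141.0566 203.1555]
wide_mid 0.66 [542. 122. 560. 173.] c (558.5, 147.5) 24.50520133972168
   [0.4648 0.1422 0.05  ] tool mm [ 34.9795 205.8812 203.1905]
narrow_mid 0.85 [ 36. 217. 130. 292.] c (84.3056869506836, 252.09715270996094) 47.811126708984375
   [ 0.514 -0.23   0.06 ] tool mm [ -44.8309 -160.926   192.9809]
narrow_mid 0.68 [257. 353. 303. 373.] c (279.5, 363.0) 24.253965377807617
   [ 0.6316 -0.0855  0.06  ] tool mm [-150.0162   -7.2041  193.0436]
wide_mid 0.83 [467.8 154.2]
 [0.4653 0.0804 0.036 ] tool mm [ 29.4498 144.3778 217.1568]
wide_mid 0.73 [285.5 189.7]
 [ 0.4821 -0.0674  0.036 ] tool mm [  0.4535  -1.5775 217.0739]
narrow_mid 0.93 [ 83.5 250.8]
 [ 0.5222 -0.2468  0.033 ] tool mm [ -54.3234 -177.0651  219.9706]
```

View pics/w3.png

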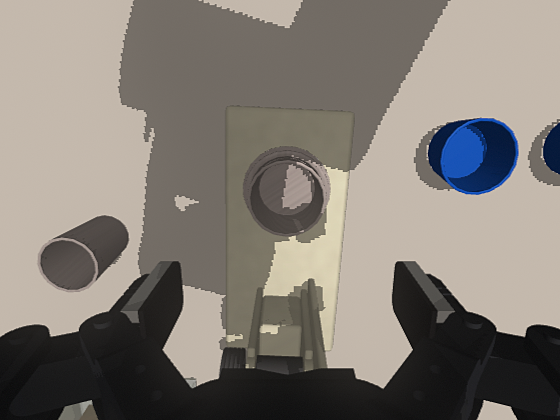

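The wide cup sits concentric in the ring at (287,196). The narrow cup rim is at (69,264). Moving over the narrow cup for a closer look.

Call:
drive_tool(linear=[[0,-25,0],[-5,-35,0],[-8,-35,0],[-10,-35,0],[-10,-25,0],[-8,-15,0],[0,0,0],[0,0,0]], rot=[[0,0,0],[0,0,0],[0,0,0],[0,0,0],[0,0,0],[0,0,0],[0,0,0],[0,0,0]], hand=[85,85,85,85,85,85,85,85])

```text
t: 11.07
tcp_pos: [0.5067, -0.2437, 0.2395]
tool_rot: [0.04, 0.999, 0.006, -0.011]
force: [-0.5, 0.4, 0.2]
finger_gap: 0.998
```

```bash
cat > r6.py <<'E'
from fit import *
W=cams.snapshot('wrist'); save('',W,'pics/w4.png')
for g in cams.spot_point('narrow_mid','wrist')[:2]: print(round(g['score'],2),np.round(g['at'],1)); rep('mid',onz('wrist',g['at'],.033))
for g in cams.regions_of('narrow_mid','wrist')[:1]:
    M=g['pixels']; print(g['rect'])
    def P(c):  # silhouette of frustum model
        H=[]
        for z,r in((0,.0205),(.066,.024)):
            H+=[proj('wrist',[c[0]+r*np.cos(t),c[1]+r*np.sin(t),z]) for t in np.linspace(0,6.28,40)]
        o=np.zeros(M.shape,np.uint8); cv2.fillConvexPoly(o,cv2.convexHull(np.array(H,np.float32)).astype(np.int32),1); return o>0
    best=max(((P((x,y))&M).sum()/(P((x,y))|M).sum(),x,y) for x in np.arange(.510,.536,.002) for y in np.arange(-.26,-.232,.002))
    print('IoU fit',best); rep('fit',[best[1],best[2],.05])
E
python3 r6.py
```

```text
11.0667 [ 0.5067 -0.2437  0.2395] yaxis [0.0801 0.9967 0.0108] gap 0.9981577812987915 F [-0.5164  0.4282  0.1626] levelling rot deg [ 0.6212 -1.281   0.    ]
[251.3, 182.9, 322.0, 260.6]Traceback (most recent call last):
  File "r6.py", line 11, in <module>
    best=max(((P((x,y))&M).sum()/(P((x,y))|M).sum(),x,y) for x in np.arange(.510,.536,.002) for y in np.arange(-.26,-.232,.002))
  File "r6.py", line 11, in <genexpr>
    best=max(((P((x,y))&M).sum()/(P((x,y))|M).sum(),x,y) for x in np.arange(.510,.536,.002) for y in np.arange(-.26,-.232,.002))
                                  ~^^^^^^^
  File "r6.py", line 9, in P
    H+=[proj('wrist',[c[0]+r*np.cos(t),c[1]+r*np.sin(t),z]) for t in np.linspace(0,6.28,40)]
        ~~~~^^^^^^^^^^^^^^^^^^^^^^^^^^^^^^^^^^^^^^^^^^^^^^^
  File "h.py", line 13, in proj
    f,cx,cy,Rm,t=cam(n); q=Rm@np.array(P)+t; return np.array([f*q[0]/q[2]+cx,f*q[1]/q[2]+cy])
                 ~~~^^^
  File "h.py", line 5, in cam
    m=cams.camera_model(n); f=210/np.tan(np.radians(m['vfov'])/2)
ValueError: time passes only in moves, steps and waits
```

```bash
sed -i 's/^def cam(n):/import functools\n@functools.lru_cache\ndef cam(n):/' h.py; python3 r6.py
```

```text
11.2167 [ 0.5064 -0.2421  0.2401] yaxis [0.0779 0.9969 0.0108] gap 0.9961923450896344 F [0.0503 0.2623 0.4168] levelling rot deg [ 0.6193 -1.2773  0.    ]
0.61 [282.6 219.6]
mid [ 0.527  -0.2459  0.033 ] tool mm [-25.4299  -4.387  206.531 ]
[250.7, 185.4, 317.9, 262.6]
IoU fit (np.float64(0.9427992913186535), np.float64(0.524), np.float64(-0.244))
fit [np.float64(0.524), np.float64(-0.244), 0.05] tool mm [-21.9037  -2.5783 189.624 ]
```

View pics/w4.png

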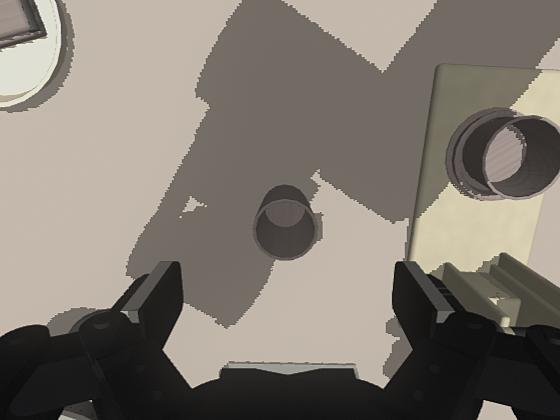

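Narrow cup at (285,225), matching the fit (0.524,-0.244). Levelling and descending to above it.

Call:
drive_tool(linear=[[-12,-1.5,0],[-6,-1,15],[0,0,25],[0,0,20],[0,0,0],[0,0,0]], rot=[[0.6,-1.3,0],[0,0,0],[0,0,0],[0,0,0],[0,0,0],[0,0,0]], hand=[85,85,85,85,85,85])

```text
t: 11.87
tcp_pos: [0.5309, -0.2435, 0.1823]
tool_rot: [0.036, 0.999, -0.004, 0.008]
force: [-0.1, -0.8, 1.2]
finger_gap: 1.001
```

```bash
python3 r6.py
```

```text
11.8667 [ 0.5309 -0.2435  0.1823] yaxis [ 0.0717  0.9974 -0.0073] gap 1.0006042907076766 F [-0.1252 -0.8146  1.2365] levelling rot deg [-0.4169  0.9259  0.    ]
0.6 [286.1 199.1]
mid [ 0.5246 -0.2459  0.033 ] tool mm [  8.504   -1.7813 149.2349]
[242.6, 159.6, 332.9, 257.0]
IoU fit (np.float64(0.9720901702192916), np.float64(0.524), np.float64(-0.244))
fit [np.float64(0.524), np.float64(-0.244), 0.05] tool mm [  9.004   -0.0244 132.2114]
```

Call:
drive_tool(linear=[[6.7,-1,0],[0,0,0],[0,0,18],[0,0,22],[0,0,15],[0,0,5],[0,0,0],[0,0,0]], rot=[[-0.4,0.9,0],[0,0,0],[0,0,0],[0,0,0],[0,0,0],[0,0,0],[0,0,0],[0,0,0]], hand=[85,85,85,85,85,85,85,85])

```text
t: 12.68
tcp_pos: [0.5271, -0.2483, 0.13]
tool_rot: [0.037, 0.999, -0.005, 0.007]
force: [0.1, 0.5, -0.6]
finger_gap: 0.998
```

```bash
python3 r6.py
```

```text
12.6833 [ 0.5271 -0.2483  0.13  ] yaxis [ 0.0733  0.9973 -0.0096] gap 0.9982739177507344 F [ 0.0817  0.5488 -0.6254] levelling rot deg [-0.5479  0.8203  0.    ]
0.96 [296.9 236.9]
mid [ 0.5257 -0.2453  0.033 ] tool mm [ 2.994   3.775  96.8862]
[242.3, 179.7, 362.1, 315.0]
IoU fit (np.float64(0.9649226110363391), np.float64(0.524), np.float64(-0.244))
fit [np.float64(0.524), np.float64(-0.244), 0.05] tool mm [ 4.5768  4.7868 79.8513]
```

Call:
drive_tool(linear=[[3,4,0],[0,0,6],[0,0,5],[0,0,0],[0,0,0],[0,0,0],[0,0,0],[0,0,0],[0,0,0],[0,0,0],[0,0,0],[0,0,0]], rot=[[-0.5,0.8,0],[0,0,0],[0,0,0],[0,0,0],[0,0,0],[0,0,0],[0,0,0],[0,0,0],[0,0,0],[0,0,0],[0,0,0],[0,0,0]], hand=[85,85,85,85,38,38,38,38,38,38,38,38])

```text
t: 13.83
tcp_pos: [0.5256, -0.2441, 0.121]
tool_rot: [0.036, 0.999, -0.001, 0.002]
force: [0.2, 0.2, -0.4]
finger_gap: 0.548
```

```bash
python3 r6.py
```

```text
13.8333 [ 0.5256 -0.2441  0.121 ] yaxis [ 0.0728  0.9973 -0.0028] gap 0.5482094328131261 F [ 0.1623  0.2058 -0.3848] levelling rot deg [-0.1609  0.2301  0.    ]
0.6 [285.9 248.9]
mid [ 0.5249 -0.2458  0.033 ] tool mm [ 0.9628 -1.5429 87.9666]
[225.2, 191.0, 350.4, 336.3]
IoU fit (np.float64(0.9589314784667752), np.float64(0.524), np.float64(-0.244))
fit [np.float64(0.524), np.float64(-0.244), 0.05] tool mm [ 1.9253  0.1644 70.9577]
```

Call:
drive_tool(linear=[[0,0,-15],[0,0,-30],[0,0,-35],[0,0,-30],[0,0,-5],[12,5,0],[20,25,0],[15,35,0],[5,35,0],[0,35,0],[0,25,0],[0,10,0],[0,0,0],[0,0,0]], rot=[[0,0,0],[0,0,0],[0,0,0],[0,0,0],[0,0,0],[0,0,0],[0,0,0],[0,0,0],[0,0,0],[0,0,0],[0,0,0],[0,0,0],[0,0,0],[0,0,0]], hand=[38,38,38,38,38,38,38,38,38,38,38,38,38,38])

```text
t: 15.15
tcp_pos: [0.481, -0.0666, 0.2343]
tool_rot: [0.038, 0.999, -0.002, -0.002]
force: [0.2, -0.0, -0.4]
finger_gap: 0.55
```

```bash
cat > r2.py <<'E'
from rim import *
rep('TCP target',[.4865,-.067,.141])
E
python3 r2.py
```

```text
15.15 [ 0.481  -0.0666  0.2343] yaxis [ 0.0768  0.997  -0.0036] gap 0.5502375523963018 F [ 0.22   -0.008  -0.3895] levelling rot deg [-0.2037 -0.169   0.    ]
TCP target [0.4865, -0.067, 0.141] tool mm [-5.746   0.3097 93.2424]
```

Go down to just above the wide cup, with the narrow foot about 8 mm over its rim (TCP z ≈ 0.185).

Call:
drive_tool(linear=[[-4,0,5],[0,0,18],[0,0,18],[0,0,6],[0,0,0],[0,0,0]], rot=[[-0.2,-0.1,0],[0,0,0],[0,0,0],[0,0,0],[0,0,0],[0,0,0]], hand=[38,38,38,38,38,38])

```text
t: 15.65
tcp_pos: [0.4895, -0.0751, 0.1845]
tool_rot: [0.042, 0.999, -0.002, 0.003]
force: [-0.4, 0.4, -1.3]
finger_gap: 0.552
```

```bash
cat > r7.py <<'E'
from rim import *
rep('TCP target',[.4865,-.067,.141])
W=cams.snapshot('wrist'); save('',W,'pics/w5.png',(160,100,420,390),2)
E
python3 r7.py
```

```text
15.65 [ 0.4895 -0.0751  0.1845] yaxis [ 0.084   0.9965 -0.0031] gap 0.5515334880430419 F [-0.3983  0.4024 -1.2587] levelling rot deg [-0.1776  0.3108  0.    ]
TCP target [0.4865, -0.067, 0.141] tool mm [ 3.8807  8.005  43.4069]
```

View pics/w5.png

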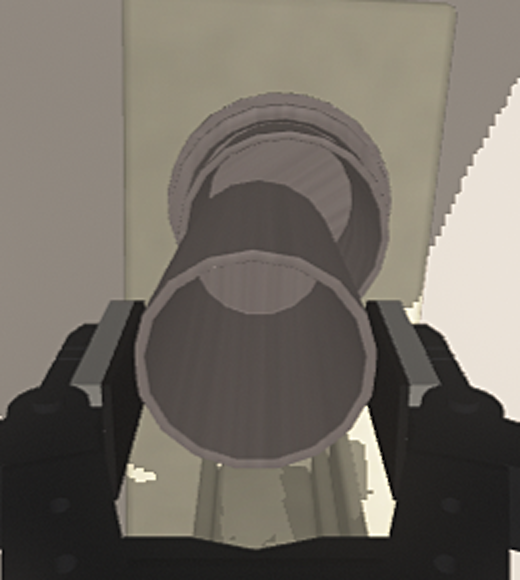

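```bash
cat > r4.py <<'E'
from rim import *
from scipy.optimize import least_squares
C=lambda x,y:(160+x/2,100+y/2)
def fit(pts,z,r):
    X=np.array([onz('wrist',C(*q),z)[:2] for q in pts])
    o=least_squares(lambda c:np.linalg.norm(X-c,axis=1)-r,X.mean(0)); print(z,o.x,'res',o.fun*1e3); return o.x
w=fit([(285,135),(340,153),(388,230),(366,295),(235,147)],.056,.031)
fit([(279,93),(340,115),(220,115),(169,190)],.026,.037)
n=fit([(256,250),(256,466),(136,358),(376,358),(340,280),(170,285)],.130,.024)
n=fit([(256,250),(256,466),(136,358),(376,358),(340,280),(170,285)],.132,.024)
rep('shift to',[*(p[:2]+w-n),.141])
E
python3 r4.py
```

```text
15.7 [ 0.4896 -0.0752  0.1847] yaxis [ 0.0839  0.9965 -0.0033] gap 0.5425297088395664 F [ 0.5927 -0.3057 -0.705 ] levelling rot deg [-0.1905  0.3385  0.    ]
0.056 [ 0.4893 -0.0683] res [ 0.2605 -0.3076  0.1699 -0.0346 -0.0394]
0.026 [ 0.4882 -0.0682] res [ 0.958  -0.548  -0.5832  0.0091]
0.13 [ 0.4885 -0.0758] res [-0.1976 -0.8982 -0.4927 -0.7269 -0.2717 -0.5854]
0.132 [ 0.4876 -0.0758] res [-0.373  -1.4731 -0.8494 -1.0908 -0.5004 -0.8084]
shift to [np.float64(0.4912156982560205), np.float64(-0.06774103087657199), 0.141] tool mm [-0.7556  7.7088 43.6425]
```

Call:
drive_tool(linear=[[0.5,7.6,0],[0,0,0],[0,0,0]], rot=[[-0.2,0.3,0],[0,0,0],[0,0,0]], hand=[38,38,38])

```text
t: 15.95
tcp_pos: [0.4908, -0.0682, 0.1861]
tool_rot: [0.043, 0.999, -0.0, 0.002]
force: [0.9, 1.1, -0.7]
finger_gap: 0.546
```

```bash
sed -i 's/.4865,-.067,/.489,-.0675,/' r2.py; python3 r2.py
```

```text
15.95 [ 0.4908 -0.0682  0.1861] yaxis [ 0.0857  0.9963 -0.0003] gap 0.545893217700663 F [ 0.9107  1.1486 -0.656 ] levelling rot deg [-0.0189  0.1955  0.    ]
TCP target [0.489, -0.0675, 0.141] tool mm [ 1.9957  0.5377 45.122 ]
```

Call:
drive_tool(linear=[[2,0.5,0],[0,0,6],[0.3,0,8],[0.3,0,8],[0,0,5],[0,0,0]], rot=[[0,0.2,0],[0,0,0],[0,0,0],[0,0,0],[0,0,0],[0,0,0]], hand=[38,38,38,38,38,38])

```text
t: 16.45
tcp_pos: [0.4886, -0.0668, 0.1581]
tool_rot: [0.042, 0.999, -0.001, 0.002]
force: [-0.7, 0.3, -0.9]
finger_gap: 0.547
```

```bash
python3 r2.py
```

```text
16.45 [ 0.4886 -0.0668  0.1581] yaxis [ 0.084   0.9965 -0.0014] gap 0.547061799910604 F [-0.6874  0.3196 -0.9125] levelling rot deg [-0.0814  0.1831  0.    ]
TCP target [0.489, -0.0675, 0.141] tool mm [-0.3656 -0.6043 17.1215]
```

Call:
drive_tool(linear=[[-0.3,-0.6,4],[0,0,5],[0,0,4],[0,0,3],[0,0,1.5],[0,0,0],[0,0,0]], rot=[[0,0,0],[0,0,0],[0,0,0],[0,0,0],[0,0,0],[0,0,0],[0,0,0]], hand=[38,38,38,38,38,38,38])

```text
t: 17.03
tcp_pos: [0.4898, -0.0673, 0.1414]
tool_rot: [0.042, 0.999, -0.001, 0.003]
force: [0.4, 0.5, -0.7]
finger_gap: 0.543
```

```bash
python3 r2.py
```

```text
17.0333 [ 0.4898 -0.0673  0.1414] yaxis [ 0.0842  0.9964 -0.0011] gap 0.5430624102469765 F [ 0.4258  0.491  -0.7436] levelling rot deg [-0.0654  0.3086  0.    ]
TCP target [0.489, -0.0675, 0.141] tool mm [ 0.7696 -0.2957  0.4263]
```

Call:
drive_tool(linear=[[0.7,0,1],[0,0,0.5],[0,0,0],[0,0,0],[0,0,0],[0,0,0],[0,0,0],[0,0,-8],[0,0,-25],[0,0,-35],[0,0,-35],[0,0,-20],[0,0,0],[0,0,0]], rot=[[0,0,0],[0,0,0],[0,0,0],[0,0,0],[0,0,0],[0,0,0],[0,0,0],[0,0,0],[0,0,0],[0,0,0],[0,0,0],[0,0,0],[0,0,0],[0,0,0]], hand=[38,38,52,65,80,80,80,80,80,80,80,80,80,80])

```text
t: 18.2
tcp_pos: [0.4879, -0.0671, 0.2686]
tool_rot: [0.043, 0.999, -0.0, 0.001]
force: [-0.2, 0.3, 0.1]
finger_gap: 0.937
```

```bash
cat > r8.py <<'E'
from rim import *
W=cams.snapshot('wrist'); save('',W,'pics/w6.png')
for l,z in(('wide_mid',.036),('narrow_mid',.053),('catch_tip',.175),('catch_pivot',.147),('well',.016)):
    for g in cams.spot_point(l,'wrist')[:3]: print(l,round(g['score'],2),np.round(g['at'],1)); rep('',onz('wrist',g['at'],z))
for l,z in(('wide_mid',.056),('narrow_mid',.086)):
    for g in cams.regions_of(l,'wrist')[:2]:
        (c,a)=cv2.minEnclosingCircle(np.argwhere(g['pixels'])[:,::-1].astype(np.float32)); print(l,g['rect'],c,a); rep('',onz('wrist',c,z))
for P in([.4875,-.0675,.086],[.4875,-.0675,.056]): print(proj('wrist',P))
E
python3 r8.py
```

```text
18.2 [ 0.4879 -0.0671  0.2686] yaxis [ 0.0851  0.9964 -0.0001] gap 0.9370298592240964 F [-0.1649  0.2937  0.0587] levelling rot deg [-0.0055  0.1295  0.    ]
wide_mid 0.83 [461.6 143.2]
 [0.4659 0.0812 0.036 ] tool mm [ 35.0648 145.9589 232.4835]
narrow_mid 0.82 [286.6 186.6]
 [ 0.4864 -0.068   0.053 ] tool mm [  1.8689  -0.9909 215.5726]
catch_tip 0.9 [373.1 372.5]
 [ 0.5659 -0.0272  0.175 ] tool mm [-74.1345  46.4936  93.7396]
catch_pivot 0.98 [359.3 370. ]
 [ 0.5886 -0.0299  0.147 ] tool mm [-96.9714  45.6435 121.7913]
catch_pivot 0.26 [279.7 355.7]
 [ 0.5733 -0.08    0.147 ] tool mm [-85.9044  -5.5264 121.7712]
wide_mid [250.9, 146.6, 327.4, 205.3] (287.2383728027344, 184.4611358642578) 38.50691604614258
 [ 0.4839 -0.0673  0.056 ] tool mm [  4.3674  -0.4736 212.5669]
wide_mid [424.4, 109.4, 509.6, 181.7] (466.0598449707031, 141.76463317871094) 43.06194305419922
 [0.4618 0.0751 0.056 ] tool mm [ 38.5144 139.5687 212.4763]
narrow_mid [251.7, 159.4, 322.8, 231.5] (287.8155822753906, 192.69198608398438) 36.162776947021484
 [ 0.483  -0.0669  0.086 ] tool mm [  5.2377  -0.1227 182.5648]
narrow_mid [299.7, 359.2, 391.8, 379.3] (345.0, 367.5) 46.06798553466797
 [ 0.6396 -0.0316  0.086 ] tool mm [-147.7972   48.2974  182.9061]
[287.4791 198.6508]
[287.3728 188.7377]
```

The network's mid-point for the nested narrow cup projects where it should. Catch tip measured at (0.566,-0.027), where the geometry predicts it. Shut the fingers and move above the tab.

Call:
drive_tool(linear=[[0,0,-10],[-15,12,0],[-20,15,0],[-20,12,0],[-10,6,0],[0,0,0],[0,0,0],[0,0,0]], rot=[[0,0,0],[0,0,0],[0,0,0],[0,0,0],[0,0,0],[0,0,-2],[0,0,0],[0,0,0]], hand=[0,0,0,0,0,0,0,0])

```text
t: 19.27
tcp_pos: [0.557, -0.0256, 0.2698]
tool_rot: [0.026, 1.0, 0.003, -0.008]
force: [0.3, 0.2, 0.1]
finger_gap: -0.003
```

```bash
cat > r2.py <<'E'
from rim import *
rep('TCP target',[.5605,-.026,.2176])
for n in('scene','wrist'):
    cams.snapshot(n)
    for l in('catch_tip','lever_grip','catch_pivot'):
        print(n,l,[(round(g['score'],2),np.round(g['at'],1)) for g in cams.spot_point(l,n)[:2]])
E
python3 r2.py
```

```text
19.2667 [ 0.557  -0.0256  0.2698] yaxis [0.0516 0.9987 0.0047] gap -0.0031395541625165433 F [0.277  0.1954 0.0593] levelling rot deg [ 0.2718 -0.882   0.    ]
TCP target [0.5605, -0.026, 0.2176] tool mm [-4.3029 -0.4641 52.1544]
scene catch_tip [(0.65, array([266.6, 204.9])), (0.19, array([189.2, 203.7]))]
scene lever_grip [(0.89, array([227.1, 177.7]))]
scene catch_pivot [(0.95, array([256.1, 208. ]))]
wrist catch_tip []
wrist lever_grip [(0.56, array([ 89.1, 358. ]))]
wrist catch_pivot []
```

Call:
drive_tool(linear=[[-3,0,0],[0,0,8],[0,0,8],[0,0,0]], rot=[[0.3,-0.9,4],[0,0,0],[0,0,0],[0,0,0]], hand=[0,0,0,0])

```text
t: 20.0
tcp_pos: [0.5596, -0.0266, 0.2541]
tool_rot: [0.061, 0.998, -0.001, 0.001]
force: [0.1, 0.5, 0.2]
finger_gap: -0.005
```

```bash
cat > r2.py <<'E'
from rim import *
rep('TCP target',[.5605,-.026,.2176])
E
python3 r2.py
```

```text
20.0 [ 0.5596 -0.0266  0.2541] yaxis [ 0.1221  0.9925 -0.0015] gap -0.005248864708703487 F [0.1396 0.4588 0.1569] levelling rot deg [-0.0834  0.1767  0.    ]
TCP target [0.5605, -0.026, 0.2176] tool mm [-0.6806  0.7993 36.5012]
```

Call:
drive_tool(linear=[[0,0,5],[0,0,5],[0,0,5],[0,0,5],[0,0,5],[0,0,5],[0,0,0]], rot=[[0,0,0],[0,0,0],[0,0,0],[0,0,0],[0,0,0],[0,0,0],[0,0,0]], hand=[0,0,0,0,0,0,0])

```text
t: 20.58
tcp_pos: [0.5521, -0.0249, 0.2204]
tool_rot: [0.059, 0.998, 0.001, -0.009]
force: [0.2, 0.7, 0.1]
finger_gap: -0.001
```

```bash
python3 r2.py
```

```text
20.5833 [ 0.5521 -0.0249  0.2204] yaxis [0.1175 0.9931 0.0006] gap -0.0007646437985174426 F [0.1632 0.7094 0.0664] levelling rot deg [ 0.0363 -1.0261  0.    ]
TCP target [0.5605, -0.026, 0.2176] tool mm [-8.4673 -0.0662  2.6062]
```

Call:
drive_tool(linear=[[-2,0,3],[0,0,3],[0,0,2],[0,0,0]], rot=[[0,-1,0],[0,0,0],[0,0,0],[0,0,0]], hand=[0,0,0,0])

```text
t: 20.92
tcp_pos: [0.5539, -0.0251, 0.2191]
tool_rot: [0.058, 0.998, 0.0, -0.0]
force: [-0.6, 0.0, 0.1]
finger_gap: -0.001
```

```bash
cat >> r2.py <<'E'
for n in('scene',):
    im=cams.snapshot(n); save('',im,'pics/c1.png',(225,165,315,235),8)
    for l in('catch_tip','lever_grip','catch_pivot'):
        print(n,l,[(round(g['score'],2),np.round(g['at'],1)) for g in cams.spot_point(l,n)[:2]])
O=np.array([.4875,-.0675,0]);ax=np.array([.9925,-.122,0]);ay=np.array([.122,.9925,0])
for a in(48,30,10,-7):
    t=np.radians(a); print(a,proj('scene',O+ax*(.096-.038*np.cos(t))+ay*.051+[0,0,.147+.038*np.sin(t)]))
E
python3 r2.py
```

```text
20.9167 [ 0.5539 -0.0251  0.2191] yaxis [0.1161 0.9932 0.0001] gap -0.0009588704269040693 F [-0.5948  0.0081  0.089 ] levelling rot deg [ 0.0062 -0.037   0.    ]
TCP target [0.5605, -0.026, 0.2176] tool mm [-6.6237 -0.1452  1.4576]
scene catch_tip [(0.53, array([267.8, 205.6]))]
scene lever_grip [(0.92, array([226.2, 179. ]))]
scene catch_pivot [(0.83, array([257.4, 208.4])), (0.38, array([238.2, 186.3]))]
48 [266.271  199.6713]
30 [268.4998 200.405 ]
10 [269.8387 202.0136]
-7 [269.9419 203.8822]
```

Call:
drive_tool(linear=[[-4,0,0],[0,0,4],[0,0,4],[0,0,0]], rot=[[0,0,0],[0,0,0],[0,0,0],[0,0,0]], hand=[0,0,0,0])

```text
t: 21.45
tcp_pos: [0.5585, -0.0254, 0.2188]
tool_rot: [0.058, 0.998, -0.0, -0.0]
force: [-1.2, -0.5, 0.7]
finger_gap: -0.001
```

```bash
python3 r2.py
```

```text
21.45 [ 0.5585 -0.0254  0.2188] yaxis [ 0.1152  0.9933 -0.0001] gap -0.0013149710080449179 F [-1.2149 -0.4552  0.6699] levelling rot deg [-0.0062 -0.0043  0.    ]
TCP target [0.5605, -0.026, 0.2176] tool mm [-2.0224 -0.3972  1.1881]
scene catch_tip [(0.58, array([269.5, 204.1]))]
scene lever_grip [(0.87, array([228.8, 178.6]))]
scene catch_pivot [(0.95, array([256.9, 209.3]))]
48 [266.271  199.6713]
30 [268.4998 200.405 ]
10 [269.8387 202.0136]
-7 [269.9419 203.8822]
```

A trailing zero row resets the push, so I'll end on a push row to read the contact force.

Call:
drive_tool(linear=[[0,0,4],[0,0,5]], rot=[[0,0,0],[0,0,0]], hand=[0,0])

```text
t: 21.82
tcp_pos: [0.5598, -0.0254, 0.2161]
tool_rot: [0.058, 0.998, -0.0, 0.002]
force: [-13.5, 2.5, 47.1]
finger_gap: -0.002
```

```bash
python3 r2.py
```

```text
21.8167 [ 0.5598 -0.0254  0.2161] yaxis [ 0.115   0.9934 -0.0003] gap -0.0018514941562962454 F [-13.5161   2.4796  47.0649] levelling rot deg [-0.0193  0.2204  0.    ]
TCP target [0.5605, -0.026, 0.2176] tool mm [-0.7505 -0.5635 -1.4763]
scene catch_tip [(0.45, array([270.1, 207.1]))]
scene lever_grip [(0.78, array([225.9, 179.9]))]
scene catch_pivot [(0.65, array([255.3, 209. ])), (0.41, array([277.4, 203.9]))]
48 [266.271  199.6713]
30 [268.4998 200.405 ]
10 [269.8387 202.0136]
-7 [269.9419 203.8822]
```

Firm at the stop (47 N at the height of the tab's off position). Retreat straight up with the fingers opening, then go over the lever grip.

Call:
drive_tool(linear=[[0,0,-10],[0,0,-30],[0,0,-35],[0,0,-35],[0,0,-35],[0,0,-35],[0,0,-20],[-15,-12,0],[-25,-20,0],[-25,-20,0],[-15,-12,0],[0,0,0],[0,0,0]], rot=[[0,0,0],[0,0,0],[0,0,0],[0,0,0],[0,0,0],[0,0,0],[0,0,0],[0,0,0],[0,0,0],[0,0,0],[0,0,0],[0,0,0],[0,0,0]], hand=[0,0,70,70,70,70,70,70,70,70,70,70,70])

```text
t: 23.1
tcp_pos: [0.6389, -0.101, 0.4279]
tool_rot: [0.056, 0.998, -0.001, 0.011]
force: [0.5, 0.6, -0.5]
finger_gap: 0.825
```

```bash
cat > r9.py <<'E'
from rim import *
O=np.array([.4875,-.0675,0]);ax=np.array([.9925,-.122,0]);ay=np.array([.122,.9925,0])
g=O+ax*.168+[0,0,.283]; rep('grip',g); print('up',ray('wrist',(280,210)))
e=O+ax*.177+[0,0,.316]; rep('end',e); print(proj('wrist',g),proj('wrist',e))
W=cams.snapshot('wrist'); save('',W,'pics/w7.png')
for l,z in(('lever_grip',.283),('catch_tip',.142)):
    for q in cams.spot_point(l,'wrist')[:2]: print(l,round(q['score'],2),np.round(q['at'],1)); rep('',onz('wrist',q['at'],z))
T=cams.snapshot('scene'); print([(round(q['score'],2),q['at']) for q in cams.spot_point('catch_tip','scene')])
E
python3 r9.py
```

```text
23.1 [ 0.6389 -0.101   0.4279] yaxis [ 0.1123  0.9937 -0.001 ] gap 0.8248070655180397 F [ 0.4638  0.6026 -0.4715] levelling rot deg [-0.0568  1.212   0.    ]
grip [ 0.6542 -0.088   0.283 ] tool mm [-10.7593  14.8002 145.166 ]
up (array([ 0.5676, -0.094 ,  0.4972]), array([ 0.3146, -0.0555, -0.9481]))
end [ 0.6632 -0.0891  0.316 ] tool mm [-20.4547  14.6794 112.3638]
[311.5028 229.7555] [314.8658 266.4849]
lever_grip 0.83 [308.6 235.1]
 [ 0.6577 -0.0902  0.283 ] tool mm [-14.4609  12.9994 145.2461]
catch_tip 0.79 [361.6  70.2]
 [ 0.5576 -0.0229  0.142 ] tool mm [ 95.5739  68.8046 283.8942]
[]
```

```bash
python3 - <<'E'
import cv2,numpy as np
w=cv2.imread('pics/w7.png'); 
cv2.imwrite('pics/v.png',np.hstack([cv2.resize(w,(480,360)),cv2.resize(w[20:180,250:400],(300,320)) if 0 else cv2.resize(w[20:180,260:400],(315,360),interpolation=cv2.INTER_CUBIC)]))
E
```

```text
(no output)
```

View pics/v.png

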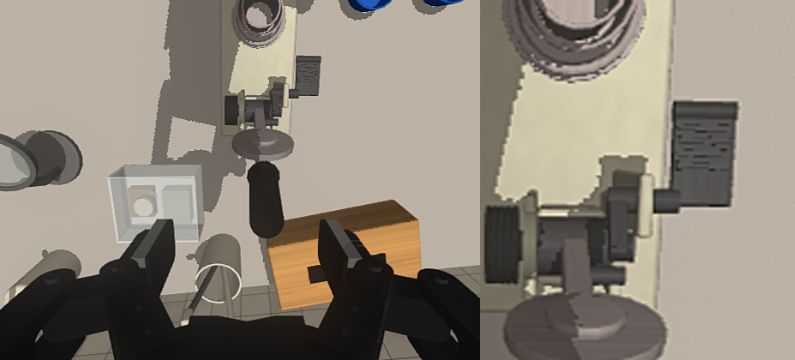

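The tab lies flat and forward (catch off), the cups are nested, the lever is up, and the grip end at (311,262) matches the model. Align and descend over the grip.

Call:
drive_tool(linear=[[-15,12,0],[0,0,0],[0,0,15],[0,0,0]], rot=[[0,1.2,0.5],[0,0,0],[0,0,0],[0,0,0]], hand=[70,70,70,70])

```text
t: 23.68
tcp_pos: [0.6519, -0.0858, 0.4154]
tool_rot: [0.058, 0.998, -0.001, -0.0]
force: [0.2, -0.1, 0.7]
finger_gap: 0.822
```

```bash
cat > r2.py <<'E'
from rim import *
rep('TCP target',[.6555,-.0905,.342])
E
python3 r2.py
```

```text
23.6833 [ 0.6519 -0.0858  0.4154] yaxis [ 0.116   0.9932 -0.0013] gap 0.821551829384145 F [ 0.1992 -0.1476  0.7142] levelling rot deg [-0.0739 -0.0164  0.    ]
TCP target [0.6555, -0.0905, 0.342] tool mm [-4.1496 -4.1914 73.3777]
```

Call:
drive_tool(linear=[[-4,-4,5],[0,0,18],[0,0,20],[0,0,18],[0,0,8],[0,0,0],[0,0,0]], rot=[[0,0,0],[0,0,0],[0,0,0],[0,0,0],[0,0,0],[0,0,0],[0,0,0]], hand=[70,70,70,70,70,70,70])

```text
t: 24.27
tcp_pos: [0.6554, -0.091, 0.3489]
tool_rot: [0.057, 0.998, -0.002, 0.004]
force: [1.1, 0.8, 0.8]
finger_gap: 0.818
```

```bash
python3 r2.py
```

```text
24.2667 [ 0.6554 -0.091   0.3489] yaxis [ 0.1137  0.9935 -0.0041] gap 0.8178689409952815 F [1.134  0.8179 0.7949] levelling rot deg [-0.2359  0.4158  0.    ]
TCP target [0.6555, -0.0905, 0.342] tool mm [0.0385 0.5616 6.862 ]
```

Call:
drive_tool(linear=[[0,0.5,6],[0,0,0],[0,0,0],[0,0,0],[0,0,0],[0,0,0],[0,0,0],[0,0,0],[0,0,0],[0,0,0]], rot=[[-0.2,0.4,0],[0,0,0],[0,0,0],[0,0,0],[0,0,0],[0,0,0],[0,0,0],[0,0,0],[0,0,0],[0,0,0]], hand=[70,70,10,10,10,10,10,10,10,10], force=30)

```text
t: 25.1
tcp_pos: [0.6574, -0.0894, 0.3473]
tool_rot: [0.057, 0.998, 0.001, 0.004]
force: [0.3, 0.5, -0.6]
finger_gap: 0.269
```

```bash
cat > r2.py <<'E'
from rim import *
O=np.array([.4875,-.0675,0]);ax=np.array([.9925,-.122,0]);ay=np.array([.122,.9925,0])
piv=O+ax*.120+[0,0,.104]
gp=p+Q.apply([0,0,.054]); d=gp-piv; r=np.hypot(d@ax,d[2]); th=np.degrees(np.arctan2(d[2],-(d@ax)))
print('r',r,'theta',th,'side',d@ay)
for t in(90,75,60,45,30,15,0): 
    if t<th+5:
        P=piv+.187*(-ax*np.cos(np.radians(t))+np.array([0,0,np.sin(np.radians(t))])); print(t,'tool',Q.inv().apply(P-gp).round(4)*1e3)
E
python3 r2.py
```

```text
25.1 [ 0.6574 -0.0894  0.3473] yaxis [0.1136 0.9935 0.0025] gap 0.2690372518977932 F [ 0.276   0.4673 -0.5985] levelling rot deg [ 0.1437  0.4493 -0.    ]
r 0.19626559496762386 theta 105.2677505729066 side -0.0008480564901537803
90 tool [51.7  1.3  1.9]
75 tool [100.1   1.7   7.9]
60 tool [145.4   2.   26.3]
45 tool [184.3   2.3  55.7]
30 tool [214.4   2.4  94.2]
15 tool [233.4   2.5 139.1]
0 tool [240.1   2.4 187.5]
```

Gripped at 23 mm, r = 0.196 m, θ = 105.3°, matching the model. Begin the arc.

Call:
drive_tool(linear=[[12,0,-3],[22,0,-4],[25,0,-1],[25,0,2]], rot=[[0,0,0],[0,0,0],[0,0,0],[0,0,0]], hand=[10,10,10,10])

```text
t: 25.43
tcp_pos: [0.582, -0.0799, 0.3529]
tool_rot: [0.057, 0.998, 0.002, 0.017]
force: [3.6, 2.0, -1.5]
finger_gap: 0.269
```

```bash
sed -i 's/.187\*/.196*/' r2.py; python3 r2.py
```

```text
25.4333 [ 0.582  -0.0799  0.3529] yaxis [0.1136 0.9935 0.0055] gap 0.26948438318730417 F [ 3.6093  1.9584 -1.4909] levelling rot deg [ 0.3166  1.8896 -0.    ]
r 0.19622121298964784 theta 83.30045425693937 side -0.0004179462735018712
75 tool [28.   0.6  4.6]
60 tool [75.9  0.9 22.7]
45 tool [117.5   1.1  52.4]
30 tool [150.    1.1  92. ]
15 tool [171.1   1.  138.6]
0 tool [179.4   0.8 189.1]
```

Call:
drive_tool(linear=[[25,0,5],[25,0,8],[23,0,11],[21,0,13]], rot=[[0,0.7,0],[0,0.7,0],[0,0.5,0],[0,0.5,0]], hand=[10,10,10,10])

```text
t: 25.77
tcp_pos: [0.4947, -0.0684, 0.3209]
tool_rot: [0.057, 0.998, 0.002, 0.013]
force: [2.9, 0.8, 1.0]
finger_gap: 0.271
```

```bash
python3 r2.py
```

```text
25.7667 [ 0.4947 -0.0684  0.3209] yaxis [0.1145 0.9934 0.0052] gap 0.27127190170255855 F [2.8896 0.7709 0.9785] levelling rot deg [ 0.2971  1.4669 -0.    ]
r 0.1973182000210867 theta 55.63373103102898 side 0.00023974121703600914
60 tool [-13.6  -0.3  -6.5]
45 tool [27.8 -0.2 23.6]
30 tool [60.  -0.1 63.4]
15 tool [ 80.8  -0.2 110.1]
0 tool [ 88.8  -0.4 160.7]
```

Call:
drive_tool(linear=[[20,0,16],[19,0,20],[16,0,22],[12,0,22]], rot=[[0,0.7,0],[0,0.7,0],[0,0.5,0],[0,0.5,0]], hand=[10,10,10,10])

```text
t: 26.1
tcp_pos: [0.4284, -0.0596, 0.2454]
tool_rot: [0.058, 0.998, 0.001, 0.0]
force: [1.1, 0.5, 1.4]
finger_gap: 0.271
```

```bash
python3 r2.py
```

```text
26.1 [ 0.4284 -0.0596  0.2454] yaxis [0.1152 0.9933 0.003 ] gap 0.270845557172228 F [1.1273 0.4965 1.3901] levelling rot deg [ 0.1691  0.0345 -0.    ]
r 0.1996555033206041 theta 25.94733688202451 side 0.0007604600139073987
30 tool [ -9.8  -0.8 -10.6]
15 tool [ 9.8 -0.8 36.6]
0 tool [16.5 -0.9 87.3]
```

Call:
drive_tool(linear=[[5,0,20],[3,0,20],[2,0,18],[0,0,10],[0,0,6]], rot=[[0,0,0],[0,0,0],[0,0,0],[0,0,0],[0,0,0]], hand=[10,10,10,10,10])

```text
t: 26.52
tcp_pos: [0.4077, -0.0569, 0.1695]
tool_rot: [0.057, 0.998, 0.002, -0.008]
force: [-1.8, 1.4, 2.8]
finger_gap: 0.27
```

```bash
python3 r2.py
```

```text
26.5167 [ 0.4077 -0.0569  0.1695] yaxis [0.1133 0.9936 0.0027] gap 0.2700622000787838 F [-1.8399  1.43    2.8467] levelling rot deg [ 0.1546 -0.9687  0.    ]
r 0.20175153158920753 theta 3.2584474368828498 side 0.0009515145644677072
0 tool [-5.6 -1.  11.4]
```

Call:
drive_tool(linear=[[-1,0,4],[0,0,4],[0,0,3]], rot=[[0,-0.5,0],[0,-0.4,0],[0,0,0]], hand=[10,10,10], force=60)

```text
t: 26.77
tcp_pos: [0.4064, -0.0567, 0.1581]
tool_rot: [0.057, 0.998, 0.002, -0.003]
force: [-2.5, 1.4, 3.7]
finger_gap: 0.263
```

```bash
python3 r2.py
```

```text
26.7667 [ 0.4064 -0.0567  0.1581] yaxis [0.1131 0.9936 0.0034] gap 0.26286845073831994 F [-2.5079  1.4302  3.6864] levelling rot deg [ 0.1955 -0.3463  0.    ]
r 0.2021212443735223 theta 0.030428459360039763 side 0.0009895225791062645
0 tool [-6.1 -1.   0.1]
```

Level by the numbers, but the force is only the spring's so far. Push on in small steps.

Call:
drive_tool(linear=[[0,0,2],[0,0,3]], rot=[[0,0,0],[0,0,0]], hand=[10,10])

```text
t: 26.93
tcp_pos: [0.4064, -0.0567, 0.1535]
tool_rot: [0.057, 0.998, 0.002, -0.003]
force: [-3.4, 0.4, 4.8]
finger_gap: 0.264
```

```bash
python3 r2.py
```

```text
26.9333 [ 0.4064 -0.0567  0.1535] yaxis [0.1134 0.9935 0.0034] gap 0.26368345792433284 F [-3.4244  0.4476  4.8279] levelling rot deg [ 0.1927 -0.3269  0.    ]
r 0.20215762670196222 theta -1.2791579231910244 side 0.0010280693557436391
0 tool [-6.1 -1.1 -4.6]
```

Call:
drive_tool(linear=[[0,0,3],[0,0,3]], rot=[[0,0,0],[0,0,0]], hand=[10,10])

```text
t: 27.1
tcp_pos: [0.4066, -0.0567, 0.1476]
tool_rot: [0.057, 0.998, 0.002, -0.002]
force: [-3.4, -0.5, 4.0]
finger_gap: 0.263
```

```bash
cat >> r2.py <<'E'
for n in('scene','wrist'):
    im=cams.snapshot(n)
    for l in('lever_grip','narrow_mid','pad','lever_pivot'):
        print(n,l,[(round(q['score'],2),np.round(q['at'],1)) for q in cams.spot_point(l,n)[:2]])
for t in(0,1,3,5):
    c,sn=np.cos(np.radians(t)),np.sin(np.radians(t)); P=piv+.185*(-ax*c+np.array([0,0,sn])); print(t,proj('scene',P),proj('wrist',P))
E
python3 r2.py
```

```text
27.1 [ 0.4066 -0.0567  0.1476] yaxis [0.1139 0.9935 0.0031] gap 0.2628992269661974 F [-3.4112 -0.5116  3.9969] levelling rot deg [ 0.1751 -0.271   0.    ]
r 0.20214650679062499 theta -2.9516094530953945 side 0.0010072617080415115
0 tool [ -5.8  -1.  -10.4]
scene lever_grip [(0.77, array([295., 185.])), (0.38, array([269.1, 206.3]))]
scene narrow_mid [(0.41, array([277.6, 200.7]))]
scene pad []
scene lever_pivot [(0.71, array([244.5, 205.1])), (0.4, array([278.8, 209.1]))]
wrist lever_grip [(0.75, array([285.1, 350.4]))]
wrist narrow_mid []
wrist pad []
wrist lever_pivot []
0 [296.5815 184.9957] [286.8431 340.4844]
1 [296.6258 184.45  ] [286.8758 346.2353]
3 [296.6702 183.3701] [286.9427 358.9933]
5 [296.6549 182.3067] [287.0112 373.6095]
```

Call:
drive_tool(linear=[[0,0,3],[0,0,3]], rot=[[0,0,0],[0,0,0]], hand=[10,10])

```text
t: 27.77
tcp_pos: [0.4068, -0.0567, 0.144]
tool_rot: [0.056, 0.998, 0.001, -0.001]
force: [-3.1, 2.2, 38.4]
finger_gap: 0.264
```

```bash
python3 r2.py
```

```text
27.7667 [ 0.4068 -0.0567  0.144 ] yaxis [0.1124 0.9937 0.0021] gap 0.26367884208383247 F [-3.1423  2.1983 38.4109] levelling rot deg [ 0.123  -0.1189  0.    ]
r 0.20200861747681123 theta -3.9712218866621085 side 0.0009742850971284015
0 tool [ -5.5  -1.  -14. ]
scene lever_grip [(0.7, array([294.4, 187.7]))]
scene narrow_mid [(0.65, array([277.5, 202.8]))]
scene pad [(0.75, array([278.4, 196.4]))]
scene lever_pivot [(0.75, array([246.4, 207.4]))]
wrist lever_grip [(0.74, array([288.6, 351.7]))]
wrist narrow_mid []
wrist pad []
wrist lever_pivot []
0 [296.5815 184.9957] [286.7944 346.1228]
1 [296.6258 184.45  ] [286.8179 352.2162]
3 [296.6702 183.3701] [286.864  365.7483]
5 [296.6549 182.3067] [286.909 381.277]
```

Contact is firm (38 N) and the wrist view places the grip within about 1° of level. Ease to a moderate steady push and hold.

Call:
drive_tool(linear=[[0,0,2.2],[0,0,2.2],[0,0,2.2],[0,0,2.2],[0,0,2.2]], rot=[[0,0,0],[0,0,0],[0,0,0],[0,0,0],[0,0,0]], hand=[10,10,10,10,10])

```text
t: 28.68
tcp_pos: [0.4069, -0.0566, 0.1432]
tool_rot: [0.058, 0.998, -0.001, 0.005]
force: [-5.8, 0.5, 33.5]
finger_gap: 0.267
```

```bash
python3 r2.py; python3 r2.py|head -3
```

```text
28.6833 [ 0.4069 -0.0566  0.1432] yaxis [ 0.1148  0.9934 -0.0013] gap 0.26682727262093436 F [-5.7971  0.5191 33.5063] levelling rot deg [-0.0719  0.5264  0.    ]
r 0.20138725176643754 theta -4.217985431408759 side 0.0009387349904126054
0 tool [ -5.   -1.  -14.8]
scene lever_grip [(0.9, array([296. , 185.3]))]
scene narrow_mid [(0.48, array([188.1, 161.5])), (0.44, array([273.5, 199.4]))]
scene pad [(0.67, array([278.8, 196.2])), (0.52, array([367.1, 339.4]))]
scene lever_pivot [(0.85, array([244.9, 206. ]))]
wrist lever_grip [(0.68, array([286.6, 350.4]))]
wrist narrow_mid []
wrist pad []
wrist lever_pivot []
0 [296.5815 184.9957] [287.0163 346.033 ]
1 [296.6258 184.45  ] [287.0143 352.2252]
3 [296.6702 183.3701] [287.0068 365.967 ]
5 [296.6549 182.3067] [286.9939 381.7224]
29.1833 [ 0.4069 -0.0566  0.1432] yaxis [ 0.1149  0.9934 -0.0013] gap 0.2653797890405212 F [-6.7787  0.6937 34.7302] levelling rot deg [-0.0717  0.526   0.    ]
r 0.20138036814860202 theta -4.214945964775046 side 0.0009167145910692537
0 tool [ -5.   -1.  -14.8]
```

The hold is steady at 34 N. Both cameras put the grip at level: scene (296.0,185.3) against (296.6,185.0) predicted, wrist about 0.7°. Handing in.

```bash
python3 -c "
from station import order; print(order.sign_off())"
```

```text
the job is handed in; nothing more can be done
None
```

I finished the sequence and handed it in with the arm still holding the lever down. No verdict was reported.

**What I did**
- I stood the steel wide cup in the well and left the three blue look-alikes alone.
- I set the narrow cup inside the wide one and let go of both. The catch was still on.
- I pressed the catch tab down to its stop, gripped the lever at its hand grip, swung it down, and pushed until the pad met firm resistance.

**Last checks**
- **Lever:** the push held steady at about 34 N for half a second. The scene camera puts the grip at level, and the wrist camera within about 1°.
- **Catch:** the tab took 47 N at its stop, and the picture afterwards shows it lying flat and forward.
- **Cups:** they looked nested in that same picture, before the lever came down. After that, the signs are the firm resistance with the lever at level, where the pad should meet the narrow cup, and weak, scattered network detections of that cup.

**What disagreed**
- The tool pose alone put the lever at −4°, against about 0 to 1° from both cameras. I trusted the cameras and put the gap down to an offset between the fingers and the grip bar, which I did not check.
- The catch-tip position from the wrist network was about 6 mm from the off position and 5 mm from the on position, so it could not tell the two apart.

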